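Set the height stop to the control vial and clamp it

TASK

Set the stop of the height-gauging stand to the glass vial that stands on its small table: swing the clamp lever open, lower the stop rod gently until its foot just touches the vial's cap (do not press hard, the vial is glass), then swing the clamp lever fully back so that the stop stays locked touching the cap. Leave the vial and everything else on the bench where they stand.

Things in the scene. Friction and masses are not known exactly. Their poses are not given: they have to be found in the camera images.
- stand: the height-gauging stand, fixed: grey base 165 x 120 mm, 22 mm high; steel column; arm with a grey boss (46 x 54 mm, top 181 mm above the worktop) that guides the stop rod. Origin on the worktop under the rod's axis; z up, x from the rod to the column (85 mm behind the rod, 190 mm tall), y left.
- stop_rod: vertical steel stop rod, 12 mm thick, about 125 mm long, slides only up and down in the boss. Origin: centre of its foot's flat underside (disc, 20 mm diameter); z up. Its fluted head (26 mm diameter, 20 mm tall) can be gripped or pushed down from above. Unclamped, pushing it takes 2 to 3 N and it stays where left; clamped it holds over 20 N. Foot travels from 141 to 89 mm above the worktop.
- stop_head (a point): centre of the flat top of the stop rod's head, above the rod's axis
- clamp_lever (a joint): angle of the black cranked cam lever on the boss, about a vertical axis 17 mm to the stand's -y of the rod: 0 = open, pointing along the stand's -y (right); grows clockwise seen from above to its end stop 1.45 = fully locked, pointing nearly along the stand's -x. The cam bites from about 0.85 on against rising resistance (up to about 10 N at the knob); the lever stays where it is left.
- lever_knob (a point): centre of the top of the lever's upright black cylindrical knob (16 mm diameter, 36 mm tall, so its lower end is 36 mm below), 78 mm from the lever's axis
- lever_axis (a point): point on the lever's vertical turning axis, on top of its hub
- table: the stand's small round aluminium table (54 mm diameter) under the stop rod, fixed at a height that differs from day to day. Origin at the centre of its seat, where the vial stands; a rim of 36 mm outer and 27 mm inner diameter and 5 mm height surrounds the vial's foot.
- vial: the glass vial to set the stop to, 24 mm diameter and 48 mm tall with its screw cap (top of the cap 48 mm above the origin, flat), standing upright inside the table's rim. Origin at the centre of its underside, z up. The glass must not be pressed with more than 12 N.
- batch_1: one of three further vials of the same shape, standing on the worktop to the left; origin under its centre; to be left alone
- batch_2: a second vial of the batch on the worktop; to be left alone
- batch_3: a third vial of the batch on the worktop; to be left alone
- petri: closed petri dish, 61 mm diameter, 16 mm tall, on the worktop to the right; to be left alone
- tally: hand tally counter, 63 x 52 x 25 mm, on the worktop to the right; to be left alone

How it is judged:
By the outcome, as a careful person would: the job done as asked, in the order asked, and still so for the second after the job is handed in, with the robot touching nothing.
It also fails if it takes over 64 s, if anything falls off the work surface, if the arm or the gripper's body presses on something with over 40 N, if the wrist force passes 120 N, or if a joint passes its speed limit or range.

ROBOT

A 6-joint arm with a two-finger parallel gripper is mounted at the origin on a cart in front of the work surface, level with it; the furniture and walls round the work are solid. World frame = base frame: x ahead of the robot, y to its left, z up, the work surface at z = 0. Lengths are in mm, angles in rad, forces in N, time in s.
With the tool pointing down it reaches from about 275 to 1000 mm from the base axis. Payload 8.4 kg.
Tool frame: the origin (TCP) lies on the centre line of the jaws, within the pads' length; the fingertips stand 22 mm ahead of it and the grasp point (between the pads) lies 3 mm ahead of it; z points along the fingers, x is the direction in which the jaws open and shut, and the axes are right-handed (so a half turn about z gives the same grasp; the last joint's range is limited). The gripper opens to 85 mm and grips with 20 to 120 N. Pads are 22 mm wide; open, the fingers measure 114 mm over their backs; the gripper's body (76 mm by 85 mm) begins 54 mm behind the grasp point. The pads swing forward as they close: fully open they stand 13 mm farther back than shut.
Start: joints at [-1.129, 0.353, 1.633, -0, 1.155, -0.002], TCP at [268.358, -564.457, 216.281] pointing down, gripper open.
Joint ranges: [-2.63, 2.63], [-0.92, 2.1], [0.06, 2.66], [-1.3, 4.44], [0, 2.69], [-3.02, 3.02]. Speed limits (rad/s): [2.22, 2.22, 2.79, 3.14, 3.14, 3.14].

INTERFACE

Orientations are given as [roll, pitch, yaw] about the fixed x, y, z axes, in that order (R = Rz(yaw) Ry(pitch) Rx(roll)).
In Python, from rig import status, viewer, job gives the robot as it stands.
- The arm moves only by the tool send_rows, never from a script. Its argument "plan" is a list of rows, each a list of 3 entries, a list of its own where there are three numbers: the shift along the tool's x, y, z in m, then the turn, a rotation vector about the tool's x, y, z in rad, then the opening, from -1 (shut) to 1 (fully open). In form: [[[x, y, z], [rx, ry, rz], jaw], ...]. A call has exactly 5 rows; each row is the pose to reach, as a shift and turn from the pose measured when the call began, along the tool's axes at that moment; what a row does not reach only later rows make up. A row lasts 1/12 s, in which the tool goes at most 41.7 mm and 7.16 degrees, less where a joint would pass 70% of its speed; a pose out of reach is approached as far as the arm can. A call with a gripper value outside its range is refused whole. The fingers move at their own pace and stop on an object; "squeeze" is the grip in N (left out, the last holds). Time passes only in rows, so rows that repeat a pose let the fingers close, or fill a call up. It gives the time, the measured TCP pose, the force and the opening at its end, in the units of the state.
- status.sense(): the state, without advancing time (a new reading comes with each control period).
- viewer.grab_frame(name): name is "scene" or "side" or "wrist"; returns the picture (384x512x3 uint8, red, green, blue); there is no depth.
- viewer.camera_params(name): a dict with "intrinsics" (3x3 intrinsics, pixels), "xyz" and "orientation" of the camera in the world. Camera axes: x right, y down, z forward; pixel columns grow to the right and rows downward; lengths in mm; the calibration is good to about 2 mm. The wrist camera is an equidistant fisheye: a pixel r from the principal point sees the ray r / f radians off the axis. A picture is of the moment at which its call begins: read the wrist's pose just before it. camera_params takes no time and is no camera call; for the wrist camera it gives the pose at the moment of the call.
- job.sign_off(): hands the job in, once; it reports no verdict.
Trained networks look in the newest picture that a camera, given by its name, has taken for a name from the list of things; names that differ only in an ending like _2 or _b are one class to them, and where a whole thing is asked for, a point or a joint stands for the part that bears it (a point fixed in the world has none). Each returns a list of dicts, best first, with "p" (0 to 1); they miss things now and then, are a little off and sometimes report something else, mostly with a low value. They report only what shows in the picture. A call takes as long as a camera call.
- viewer.cut_out(label, camera): "mask" (384x512 bool, what is visible of it) and "extent" ([left, top, width, height] in pixels, round what is visible of it).
The state is a dict: "clock": time; "qpos": joint angles; "qvel": joint speeds; "joint_efforts": joint torques, N m; "eef_pos": TCP position; "tcp_rot": TCP orientation; "contact_force": force on the tool from outside, world axes, zero at the start; "wrist_torque": the same for the moment, N m; "opening": opening from 0.0 (shut) to 1.0 (fully open).
Only numpy, scipy, OpenCV 4.12 (cv2) and the standard library are available. Lean on these libraries where they do the work, as an engineer would, in place of code of your own. Each camera call takes 0.05 s, during which the arm holds its last target.

## Working session

There is one attempt and no reset: what is moved stays moved. The work goes in short steps, Python scripts to look and compute and a tool call to move; the robot and the scene stay as the last step left them, time stands still between calls to the robot, and variables do not carry over. Pictures are saved under pics/ and viewed, and the job is handed in when it is done.

Besides the shell and the picture viewer there is one more tool, called after "Request:" as a command line: name --argument value ..., lists and objects as JSON in quotes. send_rows: Moves the arm, as the interface text tells. Its arguments: {"type":"object","properties":{"plan":{"type":"array"},"squeeze":{"type":"number"}},"required":["plan"]}

```bash
mkdir -p pics; ls
python3 - <<'E'
from rig import status, viewer
import cv2
print(status.sense())
for n in ["scene","side","wrist"]:
    p=viewer.camera_params(n); print(n,p)
    im=viewer.grab_frame(n); cv2.imwrite(f"pics/{n}0.png",im[:,:,::-1])
E
```

```text
pics
{'clock': 0.0, 'qpos': array([-1.12939487e+00,  3.53690117e-01,  1.63412211e+00,  1.52596906e-05,
        1.15521847e+00, -2.39516239e-03]), 'qvel': array([ 1.33789775e-03, -4.38295383e-05, -4.75016879e-04,  9.74625996e-04,
        8.97510144e-04,  2.50737756e-04]), 'joint_efforts': array([ 3.58058358e-03, -6.05230236e+01, -3.42065799e+01,  3.72000677e-04,
        9.54426796e-03,  4.19026401e-05]), 'eef_pos': array([ 268.15093578, -563.99987872,  215.54063751]), 'tcp_rot': array([-3.14157526e+00,  1.43800633e-03, -1.12700587e+00]), 'contact_force': array([ 0.91139688, -0.00969212, -0.01856275]), 'wrist_torque': array([-0.02392318, -0.03186356, -0.05281306]), 'opening': 1.0020291446019747}
scene {'intrinsics': array([[487.32982292,   0.        , 250.81813881],
       [  0.        , 487.32982292, 186.57831579],
       [  0.        ,   0.        ,   1.        ]]), 'xyz': array([-701.70752609, -844.19353395, 1136.78623014]), 'orientation': array([-2.15314847,  0.00920009, -1.00064352])}
side {'intrinsics': array([[383.17679289,   0.        , 258.07264548],
       [  0.        , 383.17679289, 187.21010184],
       [  0.        ,   0.        ,   1.        ]]), 'xyz': array([246.28075287, 852.62558773, 616.72574266]), 'orientation': array([-2.01102126e+00, -2.80784493e-03, -2.83492999e+00])}
wrist {'intrinsics': array([[297.31863964,   0.        , 259.40413136],
       [  0.        , 297.31863964, 193.68470934],
       [  0.        ,   0.        ,   1.        ]]), 'xyz': array([ 330.81242451, -533.94650574,  373.82629727]), 'orientation': array([ 2.86091282e+00,  5.29217916e-04, -1.12730591e+00])}
```

View pics/scene0.png

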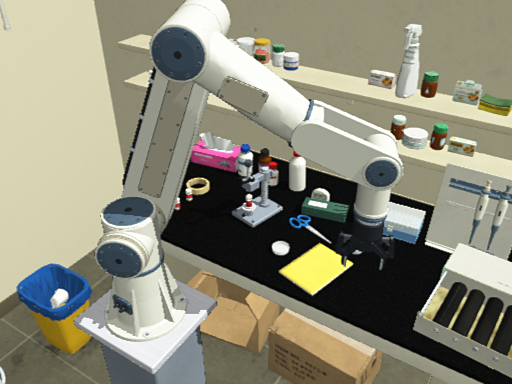

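View pics/side0.png

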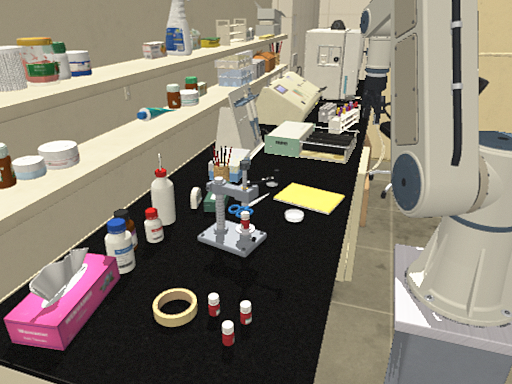

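View pics/wrist0.png

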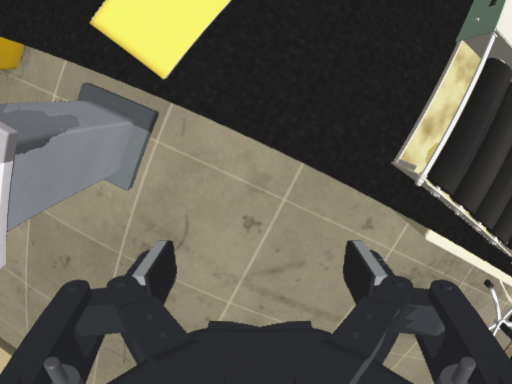

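The stand is at about (258,195) in the scene view and (232,215) in the side view. The wrist camera doesn't see it. Next I'll triangulate with the networks.

```bash
cat > h.py <<'E'
import numpy as np, cv2
from scipy.spatial.transform import Rotation as R
from rig import status, viewer
def cam(n):
    p=viewer.camera_params(n); return p
def ray(p,uv,fish=False):
    K=p['intrinsics']; Rm=R.from_euler('xyz',p['orientation']).as_matrix()
    d=np.array([(uv[0]-K[0,2])/K[0,0],(uv[1]-K[1,2])/K[1,1],1.])
    if fish:
        r=np.hypot(d[0],d[1]); d=np.array([d[0]/r*np.sin(r),d[1]/r*np.sin(r),np.cos(r)]) if r>1e-9 else np.array([0,0,1.])
    d=Rm@d; return p['xyz'],d/np.linalg.norm(d)
def tri(rays):
    A=np.zeros((3,3));b=np.zeros(3)
    for c,d in rays:
        P=np.eye(3)-np.outer(d,d);A+=P;b+=P@c
    x=np.linalg.solve(A,b); return x,[np.linalg.norm((np.eye(3)-np.outer(d,d))@(x-c)) for c,d in rays]
def atz(r,z):
    c,d=r; return c+d*(z-c[2])/d[2]
def proj(p,X,fish=False):
    K=p['intrinsics']; Rm=R.from_euler('xyz',p['orientation']).as_matrix()
    v=(np.atleast_2d(X)-p['xyz'])@Rm
    if fish:
        r=np.hypot(v[:,0],v[:,1]); t=np.arctan2(r,v[:,2]); s=t/np.maximum(r,1e-9); a=v[:,:2]*s[:,None]
    else: a=v[:,:2]/v[:,2:]
    return a*K[0,0]+K[:2,2]
def cen(m):
    y,x=np.nonzero(m); return np.array([x.mean(),y.mean()])
E
python3 - <<'E'
from h import *
rs={}
for n in ["scene","side"]:
    p=cam(n)
    for l in ["stop_rod","clamp_lever","vial","stand","table","stop_head","lever_knob"]:
        for o in viewer.cut_out(l,n)[:4]:
            print(n,l,round(o['p'],2),np.round(o['extent'],1),cen(o['mask']).round(1))
    im=viewer.grab_frame(n)
    x,y=(210,140) if n=="scene" else (180,135)
    cv2.imwrite(f"pics/{n}z.png",cv2.resize(im[y:y+120,x:x+120,::-1],None,fx=5,fy=5,interpolation=cv2.INTER_CUBIC))
E
```

```text
scene stop_rod 0.68 [244.1 157.4   6.8  17.6] [247.5 166.1]
scene clamp_lever 0.59 [238.5 177.6  12.7   6.1] [243.9 180.7]
scene vial 0.58 [243.6 196.1  10.3   5. ] [248.8 199.9]
scene stand 0.93 [236.6 160.7  43.9  67.1] [256.6 196.6]
scene stop_head 0.61 [242.  161.1   8.9  15. ] [247.4 166.4]
scene lever_knob 0.63 [237.7 174.5  17.2  12.1] [244.2 181. ]
side stop_rod 0.65 [238.7 159.7   9.9  47.6] [244.5 175.4]
side clamp_lever 0.45 [245.9 171.4  31.8  16.9] [266.7 179.5]
side stand 0.73 [199.2 159.4  80.4  99.9] [234.1 213.9]
side table 0.2 [241.  158.5  10.9  49.4] [244.7 173.3]
side stop_head 0.45 [240.8 161.1  10.7  46.3] [244.5 173.3]
side lever_knob 0.72 [245.  170.6  33.1  14.8] [266.2 179.8]
```

```bash
ls pics
```

```text
scene0.png
scenez.png
side0.png
sidez.png
wrist0.png
```

View pics/scenez.png

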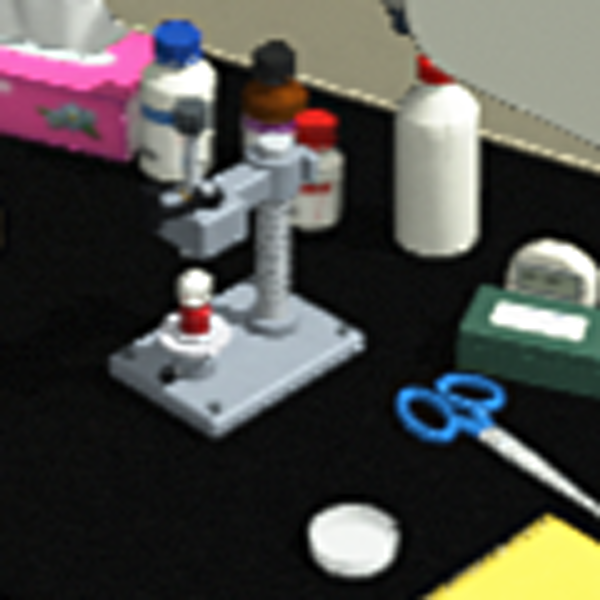

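View pics/sidez.png

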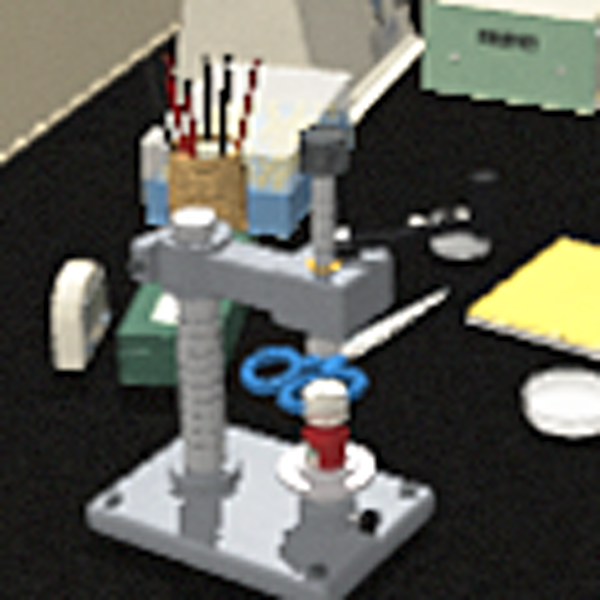

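The scene crop shows the rod head at about (247.6,161), the column cap at (265,168.5) and the vial cap at (249,195). The side crop shows them at (245.5,163), (219.5,179) and (245.6,213).

Run:
```python
from h import *
S=cam("scene");D=cam("side")
for k,a,b in [("head top",(247.6,161),(245.4,162.5)),("coltop",(264.8,169),(219.5,179.3)),("vialcap",(249,195.3),(245.6,213.2)),("basecorner near",(253,226),(246,258)),("knob",(242,178.5),(272,178))]:
    print(k,*[np.round(v,1) for v in tri([ray(S,a),ray(D,b)])])
print(atz(ray(S,(264.8,168.6)),190),atz(ray(D,(219.5,179.3)),190))
```

```text
head top [554.6 -14.9 254.3] [0.8 0.8]
coltop [638.4 -36.9 185.4] [0.1 0.1]
vialcap [557.  -16.8 104.4] [1.5 1.5]
basecorner near [563.9 -25.4 -47.3] [6.5 6.5]
knob [489.7 -30.7 216.4] [4.8 4.8]
[634.4761305  -39.23229592 190.        ] [634.16002758 -27.29942234 190.        ]
```

```bash
cat >> h.py <<'E'
def rows(targets):
    """targets: list of (xyz mm, yaw) tool down; prints shift m & rotvec in present tool axes"""
    s=status.sense(); R0=R.from_euler('xyz',s['tcp_rot'])
    print('t',round(s['clock'],2),'tcp',s['eef_pos'].round(1),'rot',s['tcp_rot'].round(3),'F',s['contact_force'].round(2),'op',round(s['opening'],3))
    for x,yaw in targets:
        d=R0.inv().apply(np.array(x)-s['eef_pos'])/1000
        rv=(R0.inv()*R.from_euler('xyz',[np.pi,0,yaw])).as_rotvec()
        print(d.round(4).tolist(),rv.round(3).tolist())
E
python3 - <<'E'
from h import *
rows([((440,-40,400),-1.68)])
E
```

```text
t 0.95 tcp [ 268.4 -564.5  216.3] rot [-3.142 -0.    -1.127] F [-0.07  0.71 -0.32] op 1.003
[-0.4, -0.3802, -0.1837] [-0.0, -0.0, 0.553]
```

Request:
send_rows --plan '[[[-0.005,-0.005,-0.04],[0,0,0],1],[[-0.025,-0.024,-0.07],[0,0,0.05],1],[[-0.05,-0.048,-0.1],[0,0,0.1],0.2],[[-0.075,-0.072,-0.125],[0,0,0.15],0.2],[[-0.1,-0.095,-0.14],[0,0,0.2],0]]'

```text
clock: 1.37
eef_pos: [311.4, -433.5, 358.4]
tcp_rot: [-3.141, -0.003, -1.331]
contact_force: [1.1, -0.3, -0.2]
opening: 0.606
```

Request:
send_rows --plan '[[[-0.028,-0.028,-0.01],[0,0,0.05],-0.2],[[-0.056,-0.056,-0.02],[0,0,0.1],-0.2],[[-0.084,-0.084,-0.03],[0,0,0.15],-0.2],[[-0.112,-0.112,-0.04],[0,0,0.2],-0.2],[[-0.14,-0.14,-0.05],[0,0,0.25],-0.2]]'

```text
clock: 1.78
eef_pos: [414.5, -262.3, 409.1]
tcp_rot: [-3.139, -0.003, -1.583]
contact_force: [0.7, -0.1, 0.9]
opening: 0.406
```

Run:
```python
from h import *
rows([((440,-40,400),-1.68)])
```

```text
t 1.78 tcp [ 414.5 -262.3  409.1] rot [-3.139e+00 -3.000e-03 -1.583e+00] F [ 0.67 -0.07  0.9 ] op 0.406
[-0.2226, -0.0227, 0.0085] [-0.002, -0.003, 0.097]
```

Request:
send_rows --plan '[[[-0.04,-0.004,0.002],[0,0,0.03],-0.2],[[-0.08,-0.008,0.004],[0,0,0.06],-0.2],[[-0.12,-0.012,0.006],[0,0,0.1],-0.2],[[-0.16,-0.016,0.008],[0,0,0.1],-0.2],[[-0.2,-0.02,0.008],[0,0,0.1],-0.2]]'

```text
clock: 2.2
eef_pos: [436.6, -60.7, 400.5]
tcp_rot: [-3.139, -0.002, -1.684]
contact_force: [0.4, 0.9, -0.0]
opening: 0.398
```

```bash
cat > look.py <<'E'
from h import *
import sys, pickle
tag=sys.argv[1]
p=cam("wrist"); im=viewer.grab_frame("wrist"); pickle.dump(p,open(f"pics/w{tag}.pkl","wb"))
cv2.imwrite(f"pics/w{tag}.png",im[:,:,::-1]); rows([])
print(p['xyz'].round(1))
for l in sys.argv[2:]:
    for o in viewer.cut_out(l,"wrist")[:2]: print(l,round(o['p'],2),np.round(o['extent'],1),cen(o['mask']).round(1))
E
python3 look.py 1 lever_knob stop_head
```

```text
t 2.25 tcp [437.2 -54.4 400.6] rot [-3.139e+00  2.000e-03 -1.680e+00] F [0.01 3.65 0.78] op 0.4
[505.1 -68.1 558.9]
lever_knob 0.91 [215.5  67.8  26.6  80.3] [228.6 105.8]
stop_head 0.72 [192.   56.9  24.7  25. ] [203.   69.1]
stop_head 0.65 [215.1  67.6  24.   83.9] [228.6 106.2]
```

View pics/w1.png

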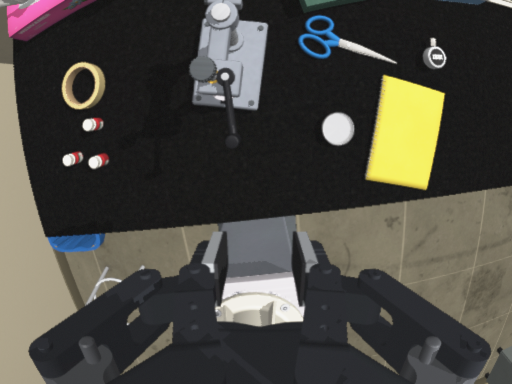

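The wrist view shows the head top at (203,68), the hub at (226,76), the knob top at (232,141) and the column cap at (222,13). The lever is locked. I'll take a second view from a different spot to triangulate.

Request:
send_rows --plan '[[[0.01,-0.03,0],[0,0,0],-0.2],[[0.01,-0.06,0.01],[0,0,0],-0.3],[[0,-0.08,0.03],[0,0,0],-0.3],[[0,-0.08,0.05],[0,0,0],-0.3],[[0,-0.08,0.05],[0,0,0],-0.3]]'

```text
clock: 2.77
eef_pos: [515.6, -69.8, 346.8]
tcp_rot: [3.138, -0.002, -1.679]
contact_force: [-0.8, 0.3, -0.6]
opening: 0.348
```

```bash
python3 look.py 2 lever_knob stop_head
```

```text
t 2.82 tcp [515.6 -69.8 349. ] rot [ 3.140e+00 -3.000e-03 -1.679e+00] F [-0.07 -0.26  0.27] op 0.351
[585.2 -76.9 504.8]
lever_knob 0.9 [209.3 134.2  30.4 101.4] [224.9 180.2]
stop_head 0.83 [178.8 135.4  30.8  33.4] [193.5 149.4]
```

View pics/w2.png

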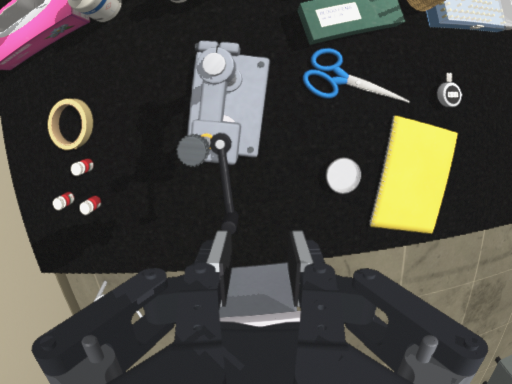

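Run:
```python
import cv2,numpy as np
a=cv2.imread('pics/w1.png')[0:155,170:290];b=cv2.imread('pics/w2.png')[90:245,160:280]
f=lambda m:cv2.resize(m,None,fx=3.3,fy=3.3,interpolation=cv2.INTER_CUBIC)
o=np.hstack([f(a),f(b)]);o=np.clip(o.astype(float)*1.5+15,0,255).astype('uint8');cv2.imwrite('pics/z12.png',o);print(o.shape)
```

```text
(512, 792, 3)
```

View pics/z12.png

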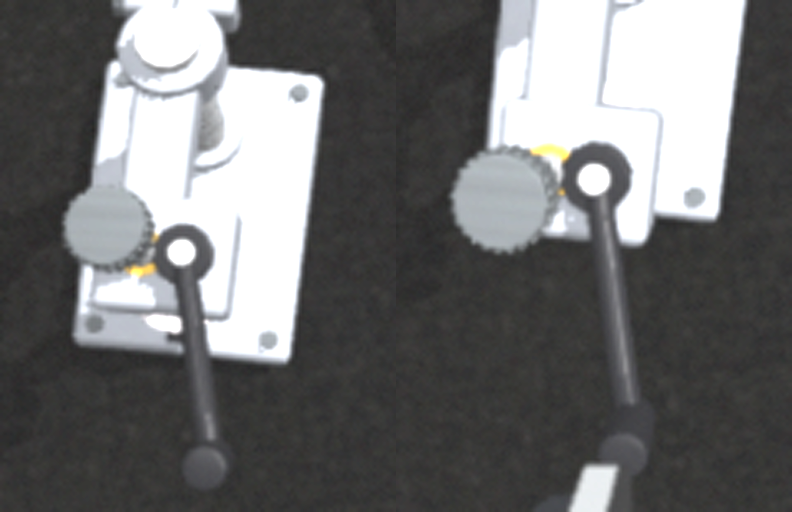

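Run:
```python
from h import *
import pickle
p1,p2=[pickle.load(open(f'pics/w{i}.pkl','rb')) for i in (1,2)]
for k,a,b in [("head",(202.7,68.8),(192.1,150)),("hub",(225.2,76.4),(220,144.2)),("knob",(232.1,141.5),(228.8,227.9)),("col",(220,12.7),(214,65))]:
    r=[ray(p1,a,True),ray(p2,b,True)]
    x,e=tri(r);print(k,x.round(1),np.round(e,1),atz(r[0],190).round(1),atz(r[1],190).round(1))
S=cam("scene");D=cam("side")
r=[ray(p1,(202.7,68.8),True),ray(p2,(192.1,150),True),ray(S,(247.6,161)),ray(D,(245.4,162.5))];print(tri(r))
rows([])
```

```text
head [557.2 -15.9 250.4] [0.4 0.4] [567.3  -6.1 190. ] [550.7  -0.9 190. ]
hub [553.2 -32.6 191.9] [0.2 0.2] [553.4 -32.7 190. ] [553.  -32.1 190. ]
knob [475.7 -35.8 236.3] [0.1 0.1] [471.5 -31.2 190. ] [456.9 -28.5 190. ]
col [638.7 -35.3 187.3] [0.3 0.3] [637.8 -35.2 190. ] [638.2 -36.  190. ]
(array([556.16412395, -15.94491867, 253.61117588]), [np.float64(0.9206736825367499), np.float64(1.4924489052003385), np.float64(1.661245054784562), np.float64(1.6561868475026027)])
t 2.92 tcp [516.6 -69.7 351.9] rot [-3.138e+00 -2.000e-03 -1.679e+00] F [-0.23 -0.38 -0.06] op 0.352
```

Geometry checks out: knob to hub 77.6 mm (given 78), hub to rod 17.2 (17), rod to column 84 (85). Stand yaw is about -0.233 and the lever is at about 1.30. Next I move to just above the knob.

Run:
```python
from h import *
rows([((476,-36,290),-1.53),((476,-36,226),-1.53)])
```

```text
t 2.92 tcp [516.6 -69.7 351.9] rot [-3.138e+00 -2.000e-03 -1.679e+00] F [-0.23 -0.38 -0.06] op 0.352
[-0.0293, 0.0442, 0.0616] [-0.003, -0.003, -0.149]
[-0.0294, 0.0444, 0.1256] [-0.003, -0.003, -0.149]
```

Request:
send_rows --plan '[[[-0.015,0.022,0.02],[0,0,-0.07],0],[[-0.0293,0.0442,0.045],[-0.003,-0.003,-0.149],0],[[-0.0293,0.0442,0.0616],[-0.003,-0.003,-0.149],0],[[-0.0293,0.0442,0.0616],[-0.003,-0.003,-0.149],0],[[-0.0293,0.0442,0.0616],[-0.003,-0.003,-0.149],0]]'

```text
clock: 3.33
eef_pos: [476.3, -36.4, 291.5]
tcp_rot: [-3.14, -0.0, -1.531]
contact_force: [0.9, 0.5, 1.7]
opening: 0.5
```

Run:
```python
from h import *
p=cam("wrist");im=viewer.grab_frame("wrist")
rows([((476,-36,226),-1.53)])
uv=proj(p,[[475.7,-35.8,236.3],[475.7,-35.8,200],[553.2,-32.6,192]],True);print(uv)
im=im[:,:,::-1].copy()
for u in uv: cv2.circle(im,tuple(int(v) for v in u),2,(0,255,0),-1)
im=np.clip(im*1.5+15.,0,255).astype('uint8')
cv2.imwrite("pics/w3.png",cv2.resize(im[100:384,130:400],None,fx=2,fy=2))
```

```text
t 3.38 tcp [477.1 -36.6 292.1] rot [-3.139 -0.    -1.531] F [ 0.7  -0.1   0.45] op 0.501
[-0.0006, 0.0013, 0.0661] [-0.003, -0.0, -0.001]
[[258.52223865 204.60020562]
 [258.60023263 191.69057772]
 [258.42404614 101.73531796]]
```

View pics/w3.png

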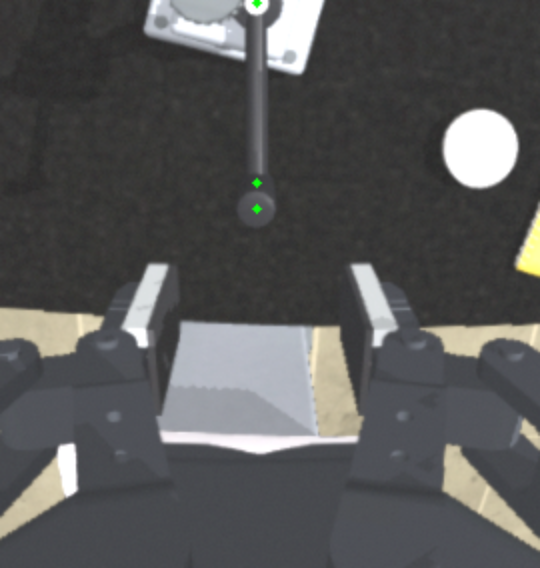

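The green projections land on the knob top and the hub, and the knob is centred between the jaws. I'll descend and close gently.

Request:
send_rows --plan '[[[-0.0006,0.0013,0.02],[0,0,0],0],[[-0.0006,0.0013,0.042],[0,0,0],0],[[-0.0006,0.0013,0.06],[0,0,0],0],[[-0.0006,0.0013,0.066],[0,0,0],0],[[-0.0006,0.0013,0.066],[0,0,0],0]]'

```text
clock: 3.8
eef_pos: [476.3, -36.5, 226.3]
tcp_rot: [-3.139, -0.0, -1.532]
contact_force: [-0.1, 0.8, -0.4]
opening: 0.498
```

Request:
send_rows --plan '[[[0,0,0],[0,0,0],-0.4],[[0,0,0],[0,0,0],-0.7],[[0,0,0],[0,0,0],-0.7],[[0,0,0],[0,0,0],-0.7],[[0,0,0],[0,0,0],-0.7]]' --squeeze 25

```text
clock: 4.22
eef_pos: [476.7, -36.5, 226.9]
tcp_rot: [-3.138, -0.001, -1.532]
contact_force: [0.2, -0.7, -0.5]
opening: 0.151
```

```bash
cat >> h.py <<'E'
AX=np.array([553.2,-32.6]); YAW0=-0.233
def arc(ths,r=77.6,z=226):
    """tool poses for lever angles"""
    out=[]
    for t in ths:
        a=YAW0-np.pi/2-t
        out.append(((AX[0]+r*np.cos(a),AX[1]+r*np.sin(a),z),a+np.pi/2))
    return out
def theta(r=None):
    e=status.sense()['eef_pos']; d=e[:2]-AX
    a=np.arctan2(d[1],d[0]); 
    if a>0:a-=2*np.pi
    return YAW0-np.pi/2-a, np.hypot(*d)
E
python3 - <<'E'
from h import *
print(theta())
rows(arc([1.2,1.1,1.0,0.9,0.8]))
E
```

```text
(np.float64(1.2870494884131167), np.float64(76.5854807055157))
t 4.22 tcp [476.7 -36.5 226.9] rot [-3.138e+00 -1.000e-03 -1.532e+00] F [ 0.19 -0.75 -0.53] op 0.151
[0.0068, 0.0006, 0.0009] [-0.004, -0.001, -0.099]
[0.0144, -0.0005, 0.0009] [-0.004, -0.001, -0.199]
[0.0219, -0.0024, 0.0009] [-0.004, -0.001, -0.299]
[0.0292, -0.0051, 0.001] [-0.003, -0.001, -0.399]
[0.0362, -0.0084, 0.001] [-0.003, -0.001, -0.499]
```

Request:
send_rows --plan '[[[0,0,0],[0,0,0],-0.8],[[0,0,0],[0,0,0],-1],[[0,0,0],[0,0,0],-1],[[0,0,0],[0,0,0],-1],[[0,0,0],[0,0,0],-1]]'

```text
clock: 4.63
eef_pos: [476.7, -36.5, 226.9]
tcp_rot: [-3.138, -0.001, -1.532]
contact_force: [-0.4, 0.0, -0.3]
opening: 0.003
```

Run:
```python
from h import *
print(theta());rows([])
for n in ["wrist"]:
    im=viewer.grab_frame(n)[:,:,::-1]
    im=np.clip(im*1.5+15.,0,255).astype('uint8')
    cv2.imwrite("pics/w4.png",cv2.resize(im[100:384,130:400],None,fx=2,fy=2))
```

```text
(np.float64(1.287166077995404), np.float64(76.6069542803854))
t 4.63 tcp [476.7 -36.5 226.9] rot [-3.138e+00 -1.000e-03 -1.532e+00] F [-0.36  0.01 -0.33] op 0.003
```

View pics/w4.png

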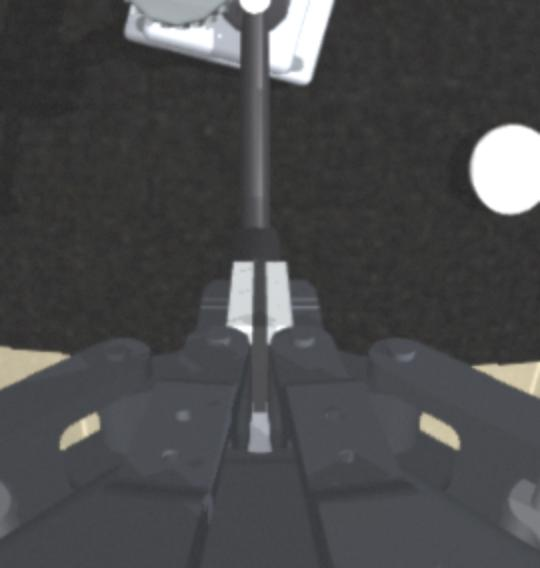

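Run:
```python
from h import *
p=cam("wrist");s=status.sense();e=s['eef_pos'];print(p['xyz'],p['orientation'])
Rm=R.from_euler('xyz',s['tcp_rot'])
for z in (-3,0,3,22): print(z,proj(p,e+Rm.apply([0,0,z]),True),proj(p,e+Rm.apply([0,-11,z]),True))
for z in (190,200,210,220,236): print(z,proj(p,[475.7,-35.8,z],True),proj(p,[476,-28,z],True))
r=ray(p,(259,215),True); print([atz(r,z).round(1) for z in (190,200,210,236)])
```

```text
[545.43323272 -33.56076376 385.33390299] [ 2.86478142e+00 -1.25686052e-03 -1.53214980e+00]
-3 [[259.50472351 235.2911114 ]] [[259.49945732 217.27295114]]
0 [[259.49929446 233.18414797]] [[259.49396871 215.41100508]]
3 [[259.49403561 231.14315634]] [[259.48865967 213.61019299]]
22 [[259.46423641 219.57638061]] [[259.45870932 203.4551196 ]]
190 [[258.3968223  213.37877881]] [[247.22808936 212.56071367]]
200 [[258.36751055 218.42905839]] [[246.66399336 217.57410548]]
210 [[258.33548988 223.98025125]] [[246.0461237  223.08521067]]
220 [[258.30039501 230.10625586]] [[245.36692363 229.16754493]]
236 [[258.23675717 241.3296049 ]] [[244.12979676 240.31247125]]
[array([474.5, -36.3, 190. ]), array([478.1, -36.1, 200. ]), array([481.8, -36. , 210. ]), array([491.2, -35.6, 236. ])]
```

Run:
```python
from h import *
im=viewer.grab_frame("wrist")[:,:,::-1]
im=np.clip(im[195:270,220:300]*2.2+20.,0,255).astype('uint8')
a=cv2.resize(im,(480,450),interpolation=cv2.INTER_CUBIC)
s=viewer.grab_frame("side")[:,:,::-1]
s=np.clip(s[110:220,200:320]*1.5+10.,0,255).astype('uint8'); s=cv2.resize(s,(310,284),interpolation=cv2.INTER_CUBIC)
o=np.zeros((450,790,3),'uint8');o[:,:480]=a;o[:284,480:]=s
cv2.imwrite("pics/w5.png",o)
```

```text
(no output)
```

View pics/w5.png

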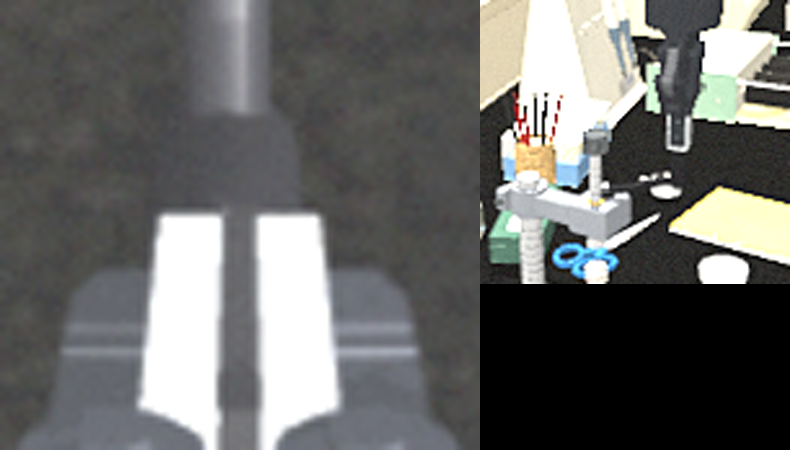

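Run:
```python
from h import *
s=status.sense();e=s['eef_pos'];Rm=R.from_euler('xyz',s['tcp_rot'])
for n in("side","scene"):
    p=cam(n)
    for z in (-22,0,22): print(n,z,proj(p,e+Rm.apply([0,0,z])))
    print('knob',[proj(p,[475.7,-35.8,z]).round(1) for z in(236,218,200)],'head',proj(p,[556.5,-16,252]),'hub',proj(p,[553.2,-32.6,192]))
s=viewer.grab_frame("side")[:,:,::-1]
s=np.clip(s[110:210,220:320]*2+15.,0,255).astype('uint8'); a=cv2.resize(s,(400,400),interpolation=cv2.INTER_CUBIC)
s=viewer.grab_frame("scene")[:,:,::-1]
s=np.clip(s[120:220,200:300]*2+15.,0,255).astype('uint8'); b=cv2.resize(s,(400,400),interpolation=cv2.INTER_CUBIC)
cv2.imwrite("pics/w6.png",np.hstack([a,b]))
```

```text
side -22 [[276.63643162 164.70594335]]
side 0 [[276.40959435 172.57060616]]
side 22 [[276.18700025 180.28815438]]
knob [array([[276.8, 169.5]]), array([[276.6, 175.9]]), array([[276.5, 182.1]])] head [[244.68972518 162.83387669]] hub [[248.17425082 181.63826499]]
scene -22 [[240.44695543 173.97802162]]
scene 0 [[240.59356534 179.34646361]]
scene 22 [[240.73808611 184.63840707]]
knob [array([[240.2, 177.2]]), array([[240.3, 181.6]]), array([[240.4, 185.9]])] head [[248.04804373 161.62182644]] hub [[251.59762145 177.51584686]]
```

View pics/w6.png

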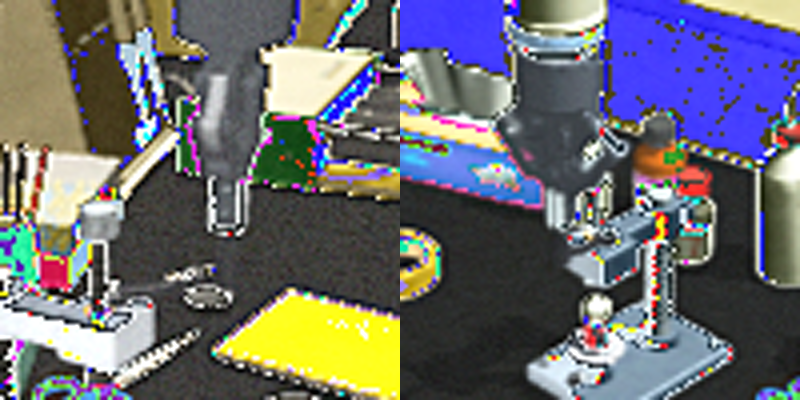

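The jaws shut on nothing. The side view puts the fingertips at about row 169, so z is about 238, level with the knob top. In this camera geometry the tips sit well behind where the stated "22 mm ahead" would put them. I'll reopen, descend further and look.

Request:
send_rows --plan '[[[0,0,0],[0,0,0],0],[[0,0,0],[0,0,0],0],[[0,0,0],[0,0,0],0],[[0,0,0.008],[0,0,0],0],[[0,0,0.016],[0,0,0],0]]'

```text
clock: 5.3
eef_pos: [477.0, -36.5, 210.6]
tcp_rot: [-3.137, -0.001, -1.532]
contact_force: [-0.5, -0.2, -0.5]
opening: 0.5
```

```bash
cat > v.py <<'E'
from h import *
import sys
def f(n,x,y,w,h,s):
    im=viewer.grab_frame(n)[y:y+h,x:x+w,::-1].astype(float)
    return cv2.resize(np.clip(im*1.5+15,0,255).astype('uint8'),None,fx=s,fy=s,interpolation=cv2.INTER_CUBIC)
a=f("wrist",160,180,200,160,2.4);b=f("side",220,120,100,100,3.0)
o=np.zeros((max(a.shape[0],b.shape[0]),a.shape[1]+b.shape[1],3),'uint8');o[:a.shape[0],:a.shape[1]]=a;o[:b.shape[0],a.shape[1]:]=b
cv2.imwrite(f"pics/v{sys.argv[1]}.png",o);print(theta());rows([])
E
python3 v.py 1
```

```text
(np.float64(1.2887888221947366), np.float64(77.673827551714))
t 5.4 tcp [475.6 -36.4 209.2] rot [-3.141 -0.    -1.532] F [-0.18  0.2  -0.2 ] op 0.498
```

View pics/v1.png

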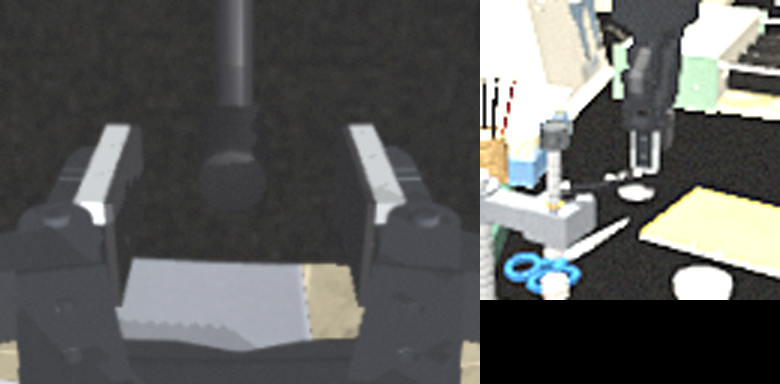

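Run:
```python
from h import *
import pickle
p=cam("wrist");print(p['xyz'])
r3=ray(p,(256.7,255),True)
p1,p2=[pickle.load(open(f'pics/w{i}.pkl','rb')) for i in (1,2)]
print([atz(r3,z).round(1) for z in(200,210,220,230,240)])
print(tri([ray(p1,(232.1,141.5),True),ray(p2,(228.8,227.9),True),r3]))
print(tri([ray(p1,(232.1,141.5),True),r3]))
for z in(-22,0,22):
  e=status.sense(); print(z,proj(p,e['eef_pos']+R.from_euler('xyz',e['tcp_rot']).apply([[-21,-11,z],[21,-11,z],[-21,11,z]]),True).round(0).tolist())
```

```text
[544.7987814  -33.52209945 367.40728464]
[array([456.4, -35.4, 200. ]), array([461.7, -35.3, 210. ]), array([467. , -35.2, 220. ]), array([472.3, -35. , 230. ]), array([477.5, -34.9, 240. ])]
(array([475.52987049, -35.4560584 , 235.84800689]), [np.float64(0.38920143578201744), np.float64(0.11122113907855373), np.float64(0.49804056950879244)])
(array([475.5646053 , -35.40836256, 235.99634565]), [np.float64(0.4424703571081108), np.float64(0.44247035710814187)])
-22 [[218.0, 231.0], [302.0, 230.0], [220.0, 268.0]]
0 [[223.0, 215.0], [296.0, 215.0], [224.0, 250.0]]
22 [[227.0, 203.0], [292.0, 203.0], [228.0, 235.0]]
```

Request:
send_rows --plan '[[[0,0,0.005],[0,0,0],0],[[0,0,0.01],[0,0,0],0],[[0,0,0.014],[0,0,0],-0.3],[[0,0,0.014],[0,0,0],-0.5],[[0,0,0.014],[0,0,0],-0.6]]'

```text
clock: 5.82
eef_pos: [475.3, -36.2, 194.7]
tcp_rot: [3.141, 0.0, -1.532]
contact_force: [-0.3, 2.7, -1.5]
opening: 0.201
```

Request:
send_rows --plan '[[[0,0,0],[0,0,0],-0.7],[[0,0,0],[0,0,0],-0.8],[[0,0,0],[0,0,0],-0.8],[[0,0,0],[0,0,0],-0.8],[[0,0,0],[0,0,0],-0.8]]' --squeeze 25

```text
clock: 6.23
eef_pos: [475.2, -36.1, 194.8]
tcp_rot: [3.141, 0.0, -1.532]
contact_force: [-0.4, 1.7, -0.8]
opening: 0.179
```

```bash
python3 v.py 2
```

```text
(np.float64(1.2925779413135308), np.float64(78.05977246214835))
t 6.33 tcp [475.2 -36.1 194.8] rot [ 3.141  0.    -1.532] F [-1.27  1.3   0.18] op 0.178
```

View pics/v2.png

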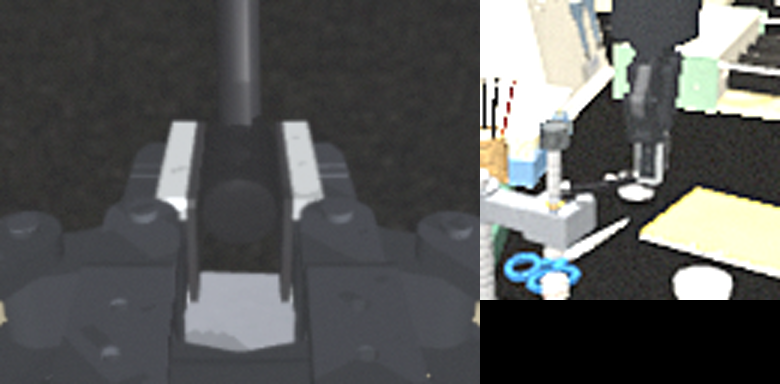

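The knob is held, with the opening at 0.178 (about 15 mm against the 16 mm knob). Next I swing the lever open along its arc.

Run:
```python
from h import *
rows(arc([1.2,1.1,1.0,0.9,0.8],r=78,z=195))
```

```text
t 6.33 tcp [475.2 -36.1 194.8] rot [ 3.141  0.    -1.532] F [-1.27  1.3   0.18] op 0.178
[0.0072, -0.0004, -0.0002] [0.0, 0.0, -0.099]
[0.0149, -0.0016, -0.0002] [0.0, 0.0, -0.199]
[0.0225, -0.0035, -0.0002] [0.0, 0.0, -0.299]
[0.0298, -0.0062, -0.0002] [0.0, 0.0, -0.399]
[0.0368, -0.0096, -0.0002] [0.0, 0.0, -0.499]
```

Request:
send_rows --plan '[[[0.0072,-0.0004,0],[0,0,-0.099],-0.8],[[0.0149,-0.0016,0],[0,0,-0.199],-0.8],[[0.0225,-0.0035,0],[0,0,-0.299],-0.8],[[0.0298,-0.0062,0],[0,0,-0.399],-0.8],[[0.0368,-0.0096,0],[0,0,-0.499],-0.8]]'

```text
clock: 6.75
eef_pos: [486.6, -72.9, 194.9]
tcp_rot: [-3.141, 0.0, -1.028]
contact_force: [1.8, 2.2, -2.3]
opening: 0.174
```

Run:
```python
from h import *
print(theta());rows(arc([.7,.6,.5,.4,.3],r=78,z=195))
```

```text
(np.float64(0.7938779049488844), np.float64(77.87343349082374))
t 6.75 tcp [486.6 -72.9 194.9] rot [-3.141  0.    -1.028] F [ 1.77  2.25 -2.32] op 0.174
[0.0073, -0.0002, -0.0001] [-0.001, 0.0, -0.095]
[0.015, -0.0014, -0.0001] [-0.001, 0.0, -0.195]
[0.0226, -0.0032, -0.0001] [-0.001, 0.0, -0.295]
[0.0299, -0.0059, -0.0001] [-0.001, 0.0, -0.395]
[0.037, -0.0092, -0.0001] [-0.001, -0.0, -0.495]
```

Request:
send_rows --plan '[[[0.0073,-0.0002,0],[0,0,-0.095],-0.8],[[0.015,-0.0014,0],[0,0,-0.195],-0.8],[[0.0226,-0.0032,0],[0,0,-0.295],-0.8],[[0.0299,-0.0059,0],[0,0,-0.395],-0.8],[[0.037,-0.0092,0],[0,0,-0.495],-0.8]]'

```text
clock: 7.17
eef_pos: [514.1, -100.2, 194.9]
tcp_rot: [-3.141, -0.001, -0.529]
contact_force: [1.4, 3.1, -2.6]
opening: 0.176
```

Run:
```python
from h import *
print(theta());rows(arc([.2,.1,.03,.0,-0.01],r=78,z=195))
```

```text
(np.float64(0.2909968113199901), np.float64(78.0769057596776))
t 7.17 tcp [ 514.1 -100.2  194.9] rot [-3.141e+00 -1.000e-03 -5.290e-01] F [ 1.41  3.08 -2.56] op 0.176
[0.0071, -0.0004, -0.0001] [-0.001, -0.001, -0.096]
[0.0148, -0.0016, -0.0001] [-0.001, -0.001, -0.196]
[0.0201, -0.0028, -0.0001] [-0.001, -0.001, -0.266]
[0.0224, -0.0035, -0.0001] [-0.001, -0.001, -0.296]
[0.0231, -0.0037, -0.0001] [-0.001, -0.001, -0.306]
```

Request:
send_rows --plan '[[[0.0071,-0.0004,0],[0,0,-0.096],-0.8],[[0.0148,-0.0016,0],[0,0,-0.196],-0.8],[[0.0201,-0.0028,0],[0,0,-0.266],-0.8],[[0.0224,-0.0035,0],[0,0,-0.296],-0.8],[[0.0224,-0.0035,0],[0,0,-0.296],-0.8]]'

```text
clock: 7.58
eef_pos: [536.3, -109.0, 194.9]
tcp_rot: [-3.141, -0.002, -0.232]
contact_force: [3.0, -1.4, -3.1]
opening: 0.179
```

```bash
python3 v.py 3
```

```text
(np.float64(-0.010557042374824244), np.float64(78.2697156876946))
t 7.68 tcp [ 535.9 -108.9  195. ] rot [-3.141e+00 -3.000e-03 -2.340e-01] F [ 4.03 -2.32 -2.38] op 0.175
```

View pics/v3.png

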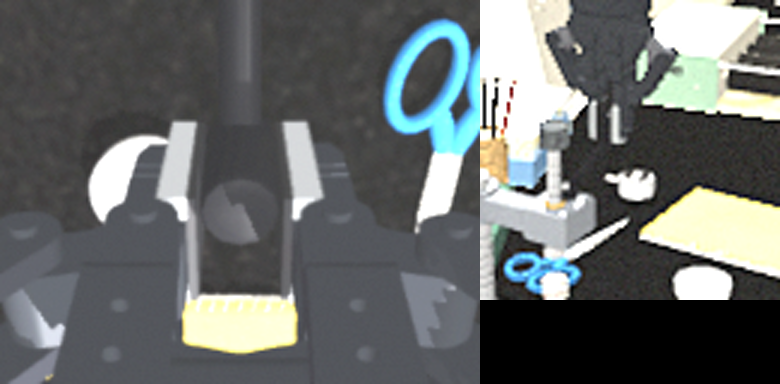

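Request:
send_rows --plan '[[[0,0,0],[0,0,0],-0.4],[[0,0,0],[0,0,0],-0.3],[[0,0,0],[0,0,0],-0.3],[[0,0,-0.02],[0,0,0],-0.3],[[0,0,-0.055],[0,0,0],-0.3]]'

```text
clock: 8.1
eef_pos: [533.1, -108.3, 247.2]
tcp_rot: [-3.141, 0.005, -0.235]
contact_force: [0.1, -0.8, -0.3]
opening: 0.349
```

Request:
send_rows --plan '[[[0,0,-0.025],[0,0,0],-0.5],[[0,0,-0.05],[0,0,0],-1],[[0,0,-0.06],[0,0,0],-1],[[0,0,-0.06],[0,0,0],-1],[[0,0,-0.06],[0,0,0],-1]]'

```text
clock: 8.52
eef_pos: [533.1, -108.3, 306.7]
tcp_rot: [-3.141, 0.005, -0.235]
contact_force: [-0.1, 0.4, -0.8]
opening: -0.001
```

```bash
python3 look.py 4 stop_head lever_knob
python3 - <<'E'
from h import *
rows([((556.5,-16,310),-0.234)])
E
```

```text
t 8.57 tcp [ 532.6 -108.2  305.8] rot [-3.142  0.006 -0.235] F [0.22 0.09 0.28] op -0.002
[549.3 -40.  464.9]
stop_head 0.91 [248.1  59.   34.8  38.1] [264.  75.]
lever_knob 0.83 [253.   94.   26.9 110.9] [263.2 146.8]
t 8.67 tcp [ 532.4 -108.2  305.3] rot [-3.142  0.008 -0.235] F [ 0.13 -0.22 -1.12] op 0.002
[0.002, -0.0952, -0.0047] [-0.0, 0.008, -0.001]
```

View pics/w4.png

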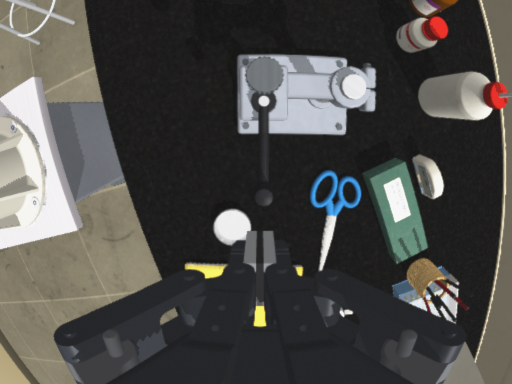

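The lever now points along the stand's -y, so it is open. The head top is at about (265,75). I'll refine the head position with this view.

Run:
```python
from h import *
import pickle
p=[pickle.load(open(f'pics/w{i}.pkl','rb')) for i in (1,2,4)]
r=[ray(q,u,True) for q,u in zip(p,[(202.7,68.8),(192.1,150),(264.8,74.5)])]
print(tri(r)); print([atz(x,252).round(1) for x in r])
h=[ray(q,u,True) for q,u in zip(p,[(225.2,76.4),(220,144.2),(264,101)])]
print(tri(h))
```

```text
(array([557.50602069, -15.71847571, 250.16751429]), [np.float64(0.5976532785143416), np.float64(0.37075010212513304), np.float64(0.6138881213462652)])
[array([556.8, -16.5, 252. ]), array([557.5, -15.9, 252. ]), array([558. , -15.7, 252. ])]
(array([553.48410832, -32.58400398, 191.76652269]), [np.float64(0.431989724673295), np.float64(0.34584704669977495), np.float64(0.6160541287995032)])
```

Request:
send_rows --plan '[[[0,-0.025,-0.005],[0,0,0],-1],[[0.001,-0.055,-0.01],[0,0.004,0],-1],[[0.002,-0.08,-0.01],[0,0.008,0],-1],[[0.002,-0.095,-0.01],[0,0.008,0],-1],[[0.002,-0.095,-0.01],[0,0.008,0],-1]]'

```text
clock: 9.08
eef_pos: [556.5, -13.7, 313.8]
tcp_rot: [-3.141, 0.002, -0.232]
contact_force: [0.1, 0.1, 0.6]
opening: 0.001
```

```bash
python3 v.py 5
python3 - <<'E'
from h import *
rows([((556.5,-16,300),-0.234)])
print(proj(cam("wrist"),[[556.5,-16,252]],True))
E
```

```text
(np.float64(3.0770155507478782), np.float64(16.77533199239698))
t 9.18 tcp [556.  -16.1 314.1] rot [ 3.141e+00  2.000e-03 -2.330e-01] F [ 0.66  0.42 -0.42] op 0.001
t 9.18 tcp [556.  -16.1 314.1] rot [ 3.141e+00  2.000e-03 -2.330e-01] F [ 0.66  0.42 -0.42] op 0.001
[0.0005, -0.0002, 0.0141] [0.001, 0.002, 0.001]
[[261.23424732 201.5051868 ]]
```

View pics/v5.png

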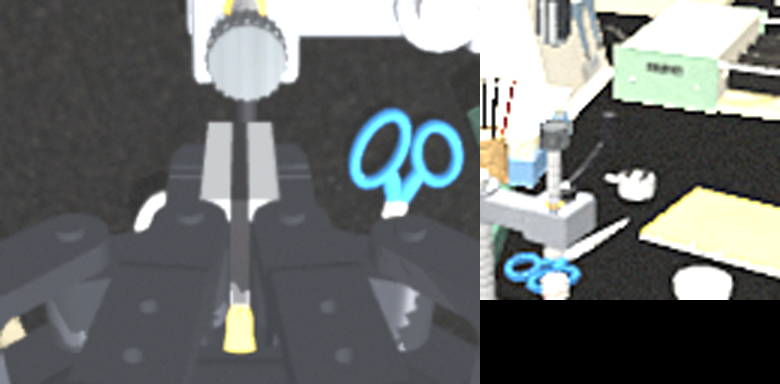

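Request:
send_rows --plan '[[[0.0013,0,0.01],[0,0,0],-1],[[0.0013,0,0.02],[0,0,0],-1],[[0.0013,0,0.03],[0,0,0],-1],[[0.0013,0,0.038],[0,0,0],-1],[[0.0013,0,0.038],[0,0,0],-1]]'

```text
clock: 9.6
eef_pos: [555.8, -16.8, 273.4]
tcp_rot: [3.14, 0.005, -0.234]
contact_force: [0.3, 0.5, -0.1]
opening: 0.002
```

Request:
send_rows --plan '[[[0,0,0.003],[0,0,0],-1],[[0,0,0.006],[0,0,0],-1],[[0,0,0.009],[0,0,0],-1],[[0,0,0.012],[0,0,0],-1],[[0,0,0.015],[0,0,0],-1]]'

```text
clock: 10.02
eef_pos: [555.9, -16.8, 258.3]
tcp_rot: [3.14, 0.005, -0.234]
contact_force: [0.0, 0.6, -0.9]
opening: 0.001
```

Request:
send_rows --plan '[[[0,0,0.002],[0,0,0],-1],[[0,0,0.004],[0,0,0],-1],[[0,0,0.006],[0,0,0],-1],[[0,0,0.008],[0,0,0],-1],[[0,0,0.01],[0,0,0],-1]]'

```text
clock: 10.43
eef_pos: [555.9, -16.8, 248.2]
tcp_rot: [3.14, 0.005, -0.234]
contact_force: [0.1, 0.1, 0.7]
opening: 0.0
```

```bash
python3 v.py 6
```

```text
(np.float64(3.0595250637583438), np.float64(15.953145090594807))
t 10.53 tcp [555.6 -16.8 248. ] rot [ 3.14   0.006 -0.234] F [ 0.27  0.53 -0.92] op 0.002
```

View pics/v6.png

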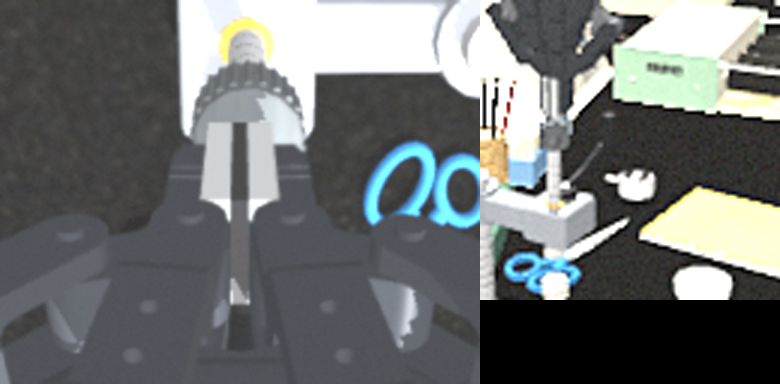

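Request:
send_rows --plan '[[[0.001,0,0.001],[0,0,0],-1],[[0.001,0,0.002],[0,0,0],-1],[[0.001,0,0.004],[0,0,0],-1],[[0.001,0,0.006],[0,0,0],-1],[[0.001,0,0.008],[0,0,0],-1]]'

```text
clock: 10.95
eef_pos: [556.6, -17.1, 239.9]
tcp_rot: [3.14, 0.005, -0.234]
contact_force: [-0.4, 1.1, 1.8]
opening: -0.001
```

Request:
send_rows --plan '[[[0,0,0.0015],[0,0,0],-1],[[0,0,0.003],[0,0,0],-1],[[0,0,0.0045],[0,0,0],-1],[[0,0,0.006],[0,0,0],-1],[[0,0,0.0075],[0,0,0],-1]]'

```text
clock: 11.37
eef_pos: [556.6, -17.1, 232.4]
tcp_rot: [3.14, 0.005, -0.234]
contact_force: [-0.6, 0.5, 2.8]
opening: -0.001
```

Fz is now 2.8 N, so the rod is sliding. I'll check the remaining gap in the side view.

```bash
cat > g.py <<'E'
from h import *
import sys
s=viewer.grab_frame("side")[:,:,::-1][150:240,205:295];a=cv2.resize(s,(450,450),interpolation=cv2.INTER_CUBIC)
s=viewer.grab_frame("scene")[:,:,::-1][145:215,225:280];b=cv2.resize(s,(340,433),interpolation=cv2.INTER_CUBIC)
o=np.zeros((450,790,3),'uint8');o[:,:450]=a;o[:433,450:]=b;cv2.imwrite(f"pics/g{sys.argv[1]}.png",o);rows([])
E
python3 g.py 1; python3 v.py 7
```

```text
t 11.47 tcp [556.6 -17.1 232.1] rot [ 3.14   0.005 -0.234] F [-0.61  0.6   0.74] op -0.002
(np.float64(3.115321298316219), np.float64(15.877553078317085))
t 11.57 tcp [556.5 -17.1 232.2] rot [ 3.14   0.006 -0.234] F [-0.03 -0.67  0.44] op -0.001
```

View pics/g1.png

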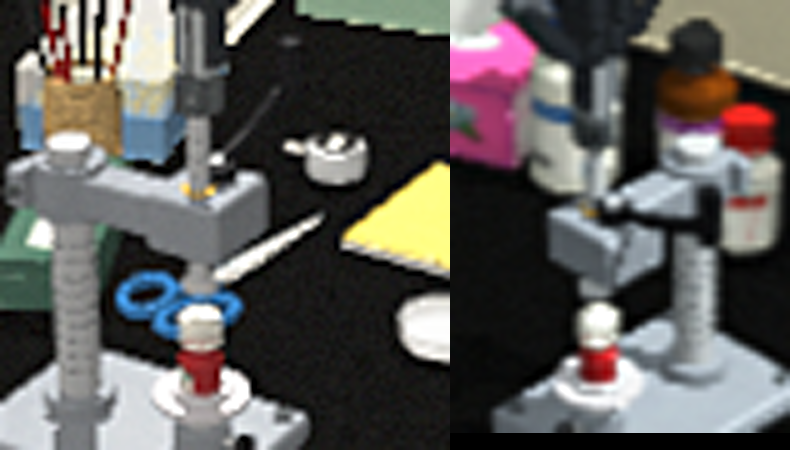

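View pics/v7.png

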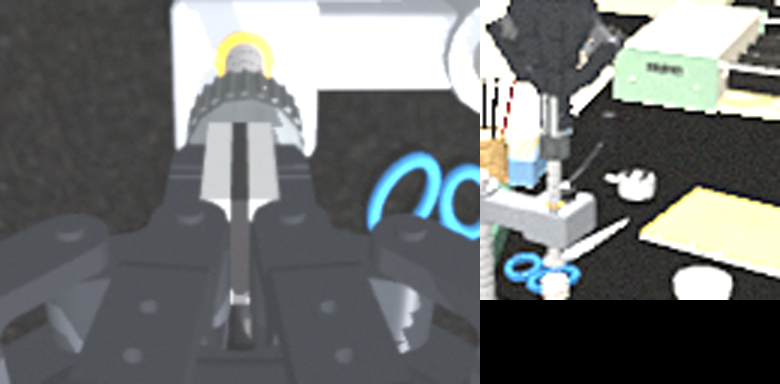

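Request:
send_rows --plan '[[[0,0,0.0003],[0,0,0],-1],[[0,0,0.0006],[0,0,0],-1],[[0,0,0.0009],[0,0,0],-1],[[0,0,0.0012],[0,0,0],-1],[[0,0,0.0015],[0,0,0],-1]]'

```text
clock: 11.98
eef_pos: [556.5, -17.1, 230.8]
tcp_rot: [3.14, 0.005, -0.234]
contact_force: [-0.4, 0.5, 2.0]
opening: 0.002
```

Request:
send_rows --plan '[[[0,0,0.0002],[0,0,0],-1],[[0,0,0.0004],[0,0,0],-1],[[0,0,0.0006],[0,0,0],-1],[[0,0,0.0008],[0,0,0],-1],[[0,0,0.001],[0,0,0],-1]]'

```text
clock: 12.4
eef_pos: [556.5, -17.1, 229.7]
tcp_rot: [3.14, 0.005, -0.234]
contact_force: [-1.2, -0.1, 2.4]
opening: 0.003
```

```bash
python3 g.py 2
```

```text
t 12.5 tcp [556.5 -17.1 229.7] rot [ 3.14   0.005 -0.234] F [0.47 0.33 2.45] op -0.001
```

View pics/g2.png

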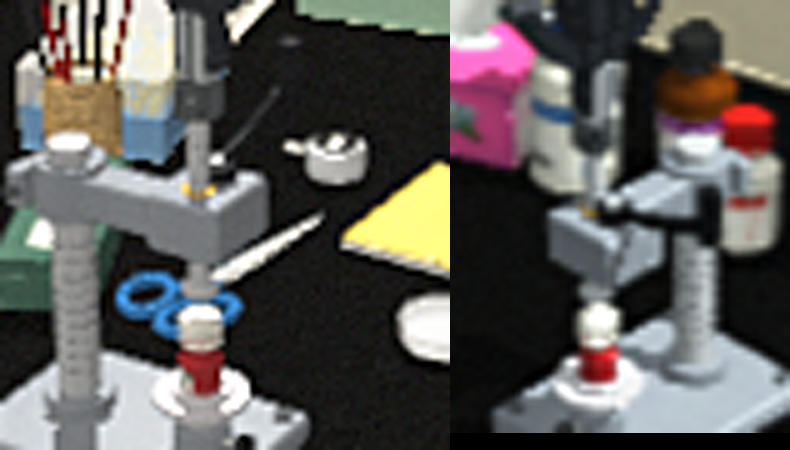

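A small gap remains: the foot sits a pixel or two above the cap. I'll continue in 0.6 mm calls.

Request:
send_rows --plan '[[[0,0,0.0002],[0,0,0],-1],[[0,0,0.0003],[0,0,0],-1],[[0,0,0.0004],[0,0,0],-1],[[0,0,0.0005],[0,0,0],-1],[[0,0,0.0006],[0,0,0],-1]]'

```text
clock: 12.92
eef_pos: [556.5, -17.1, 229.1]
tcp_rot: [3.14, 0.005, -0.234]
contact_force: [0.4, -0.9, 2.6]
opening: 0.004
```

Request:
send_rows --plan '[[[0,0,0.0002],[0,0,0],-1],[[0,0,0.0003],[0,0,0],-1],[[0,0,0.0004],[0,0,0],-1],[[0,0,0.0005],[0,0,0],-1],[[0,0,0.0006],[0,0,0],-1]]'

```text
clock: 13.33
eef_pos: [556.5, -17.1, 228.5]
tcp_rot: [3.14, 0.005, -0.234]
contact_force: [-0.8, -0.4, 3.2]
opening: 0.0
```

Request:
send_rows --plan '[[[0,0,0.0002],[0,0,0],-1],[[0,0,0.0003],[0,0,0],-1],[[0,0,0.0004],[0,0,0],-1],[[0,0,0.0005],[0,0,0],-1],[[0,0,0.0006],[0,0,0],-1]]'

```text
clock: 13.75
eef_pos: [556.5, -17.1, 227.9]
tcp_rot: [3.14, 0.005, -0.234]
contact_force: [-1.3, -0.3, 3.0]
opening: -0.002
```

```bash
python3 g.py 3
```

```text
t 13.85 tcp [556.5 -17.1 227.9] rot [ 3.14   0.005 -0.234] F [-0.86  0.63  2.96] op -0.002
```

View pics/g3.png

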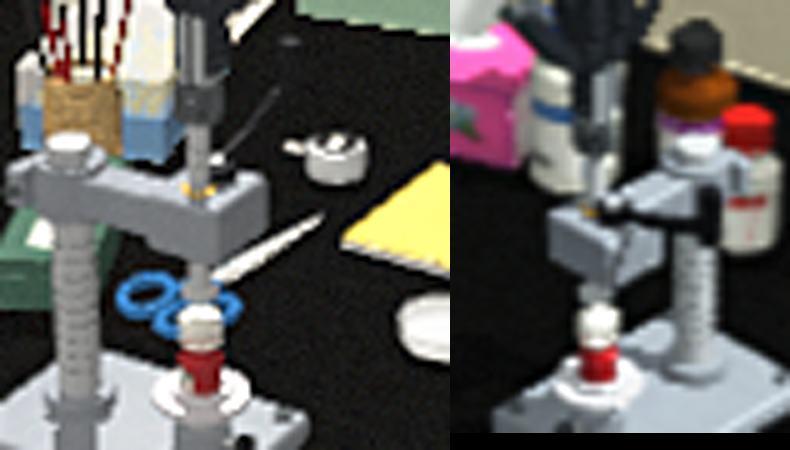

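Request:
send_rows --plan '[[[0,0,0.0002],[0,0,0],-1],[[0,0,0.0003],[0,0,0],-1],[[0,0,0.0004],[0,0,0],-1],[[0,0,0.0005],[0,0,0],-1],[[0,0,0.0006],[0,0,0],-1]]'

```text
clock: 14.27
eef_pos: [556.5, -17.1, 227.3]
tcp_rot: [3.14, 0.005, -0.234]
contact_force: [-0.9, -0.0, 3.0]
opening: 0.002
```

Request:
send_rows --plan '[[[0,0,0.0002],[0,0,0],-1],[[0,0,0.0003],[0,0,0],-1],[[0,0,0.0004],[0,0,0],-1],[[0,0,0.0005],[0,0,0],-1],[[0,0,0.0006],[0,0,0],-1]]'

```text
clock: 14.68
eef_pos: [556.5, -17.1, 226.7]
tcp_rot: [3.14, 0.005, -0.234]
contact_force: [-0.6, -0.5, 3.0]
opening: -0.001
```

Request:
send_rows --plan '[[[0,0,0.0002],[0,0,0],-1],[[0,0,0.0003],[0,0,0],-1],[[0,0,0.0004],[0,0,0],-1],[[0,0,0.0005],[0,0,0],-1],[[0,0,0.0006],[0,0,0],-1]]'

```text
clock: 15.1
eef_pos: [556.5, -17.1, 226.1]
tcp_rot: [3.14, 0.005, -0.234]
contact_force: [-0.5, -0.1, 1.9]
opening: -0.003
```

Request:
send_rows --plan '[[[0,0,0.0002],[0,0,0],-1],[[0,0,0.0003],[0,0,0],-1],[[0,0,0.0004],[0,0,0],-1],[[0,0,0.0005],[0,0,0],-1],[[0,0,0.0006],[0,0,0],-1]]'

```text
clock: 15.52
eef_pos: [556.5, -17.1, 225.5]
tcp_rot: [3.14, 0.005, -0.234]
contact_force: [-1.0, -0.3, 2.8]
opening: -0.003
```

```bash
python3 g.py 4
```

```text
t 15.62 tcp [556.5 -17.1 225.5] rot [ 3.14   0.005 -0.234] F [-0.14 -0.61  2.6 ] op -0.002
```

View pics/g4.png

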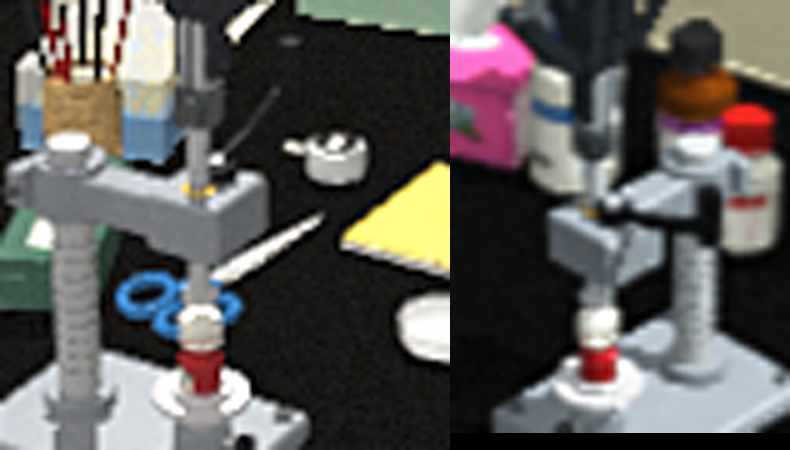

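The foot is beginning to cover the cap top, so I'll use smaller steps.

Request:
send_rows --plan '[[[0,0,0.0001],[0,0,0],-1],[[0,0,0.0002],[0,0,0],-1],[[0,0,0.0003],[0,0,0],-1],[[0,0,0.0004],[0,0,0],-1],[[0,0,0.0005],[0,0,0],-1]]'

```text
clock: 16.03
eef_pos: [556.5, -17.1, 224.9]
tcp_rot: [3.14, 0.005, -0.234]
contact_force: [0.7, 0.7, 3.2]
opening: -0.004
```

Request:
send_rows --plan '[[[0,0,0.0001],[0,0,0],-1],[[0,0,0.0002],[0,0,0],-1],[[0,0,0.0003],[0,0,0],-1],[[0,0,0.0004],[0,0,0],-1],[[0,0,0.0004],[0,0,0],-1]]'

```text
clock: 16.45
eef_pos: [556.5, -17.1, 224.5]
tcp_rot: [3.14, 0.005, -0.234]
contact_force: [-0.9, 0.3, 3.3]
opening: 0.0
```

Request:
send_rows --plan '[[[0,0,0.0001],[0,0,0],-1],[[0,0,0.0002],[0,0,0],-1],[[0,0,0.0003],[0,0,0],-1],[[0,0,0.0004],[0,0,0],-1],[[0,0,0.0004],[0,0,0],-1]]'

```text
clock: 16.87
eef_pos: [556.5, -17.1, 224.1]
tcp_rot: [3.14, 0.005, -0.234]
contact_force: [-0.6, -0.1, 2.4]
opening: 0.0
```

Request:
send_rows --plan '[[[0,0,0.0001],[0,0,0],-1],[[0,0,0.0002],[0,0,0],-1],[[0,0,0.0003],[0,0,0],-1],[[0,0,0.0004],[0,0,0],-1],[[0,0,0.0004],[0,0,0],-1]]'

```text
clock: 17.28
eef_pos: [556.5, -17.1, 223.7]
tcp_rot: [3.14, 0.005, -0.234]
contact_force: [-1.7, 1.3, 2.4]
opening: -0.001
```

Request:
send_rows --plan '[[[0,0,0.0001],[0,0,0],-1],[[0,0,0.0002],[0,0,0],-1],[[0,0,0.0003],[0,0,0],-1],[[0,0,0.0004],[0,0,0],-1],[[0,0,0.0004],[0,0,0],-1]]'

```text
clock: 17.7
eef_pos: [556.5, -17.1, 223.3]
tcp_rot: [3.14, 0.005, -0.234]
contact_force: [-0.8, -0.6, 3.4]
opening: 0.002
```

```bash
python3 g.py 5
```

```text
t 17.8 tcp [556.5 -17.1 223.3] rot [ 3.14   0.005 -0.234] F [-0.51  0.23  1.99] op 0.002
```

View pics/g5.png

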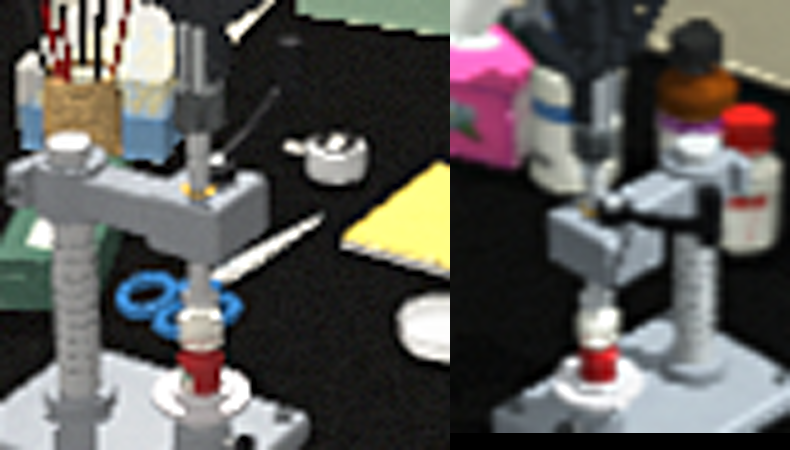

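Request:
send_rows --plan '[[[0,0,0.0001],[0,0,0],-1],[[0,0,0.0002],[0,0,0],-1],[[0,0,0.0003],[0,0,0],-1],[[0,0,0.0004],[0,0,0],-1],[[0,0,0.0004],[0,0,0],-1]]'

```text
clock: 18.22
eef_pos: [556.5, -17.1, 222.8]
tcp_rot: [3.14, 0.005, -0.234]
contact_force: [0.5, 0.3, 2.0]
opening: -0.001
```

Request:
send_rows --plan '[[[0,0,0.0001],[0,0,0],-1],[[0,0,0.0002],[0,0,0],-1],[[0,0,0.0003],[0,0,0],-1],[[0,0,0.0004],[0,0,0],-1],[[0,0,0.0004],[0,0,0],-1]]'

```text
clock: 18.63
eef_pos: [556.5, -17.1, 222.4]
tcp_rot: [3.14, 0.005, -0.234]
contact_force: [0.4, 0.9, 2.5]
opening: -0.002
```

Request:
send_rows --plan '[[[0,0,0.0001],[0,0,0],-1],[[0,0,0.0002],[0,0,0],-1],[[0,0,0.0003],[0,0,0],-1],[[0,0,0.0004],[0,0,0],-1],[[0,0,0.0004],[0,0,0],-1]]'

```text
clock: 19.05
eef_pos: [556.5, -17.1, 222.0]
tcp_rot: [3.14, 0.005, -0.234]
contact_force: [-0.0, -0.4, 2.6]
opening: 0.003
```

Request:
send_rows --plan '[[[0,0,0.0001],[0,0,0],-1],[[0,0,0.0002],[0,0,0],-1],[[0,0,0.0003],[0,0,0],-1],[[0,0,0.0004],[0,0,0],-1],[[0,0,0.0004],[0,0,0],-1]]'

```text
clock: 19.47
eef_pos: [556.5, -17.1, 221.5]
tcp_rot: [3.14, 0.005, -0.234]
contact_force: [-1.5, 0.3, 2.9]
opening: 0.003
```

Request:
send_rows --plan '[[[0,0,0.0001],[0,0,0],-1],[[0,0,0.0002],[0,0,0],-1],[[0,0,0.0003],[0,0,0],-1],[[0,0,0.0004],[0,0,0],-1],[[0,0,0.0004],[0,0,0],-1]]'

```text
clock: 19.88
eef_pos: [556.5, -17.1, 221.1]
tcp_rot: [3.14, 0.005, -0.234]
contact_force: [-0.3, -0.3, 1.6]
opening: -0.0
```

Request:
send_rows --plan '[[[0,0,0.0001],[0,0,0],-1],[[0,0,0.0002],[0,0,0],-1],[[0,0,0.0003],[0,0,0],-1],[[0,0,0.0004],[0,0,0],-1],[[0,0,0.0004],[0,0,0],-1]]'

```text
clock: 20.3
eef_pos: [556.5, -17.1, 220.7]
tcp_rot: [3.14, 0.005, -0.234]
contact_force: [0.1, -0.5, 2.0]
opening: -0.002
```

Request:
send_rows --plan '[[[0,0,0.0001],[0,0,0],-1],[[0,0,0.0002],[0,0,0],-1],[[0,0,0.0003],[0,0,0],-1],[[0,0,0.0004],[0,0,0],-1],[[0,0,0.0004],[0,0,0],-1]]'

```text
clock: 20.72
eef_pos: [556.5, -17.0, 220.3]
tcp_rot: [3.14, 0.005, -0.234]
contact_force: [0.2, -0.2, 1.1]
opening: 0.006
```

```bash
python3 g.py 6
```

```text
t 20.82 tcp [556.5 -17.1 220.3] rot [ 3.14   0.005 -0.234] F [-0.39  0.23  2.01] op 0.001
```

View pics/g6.png

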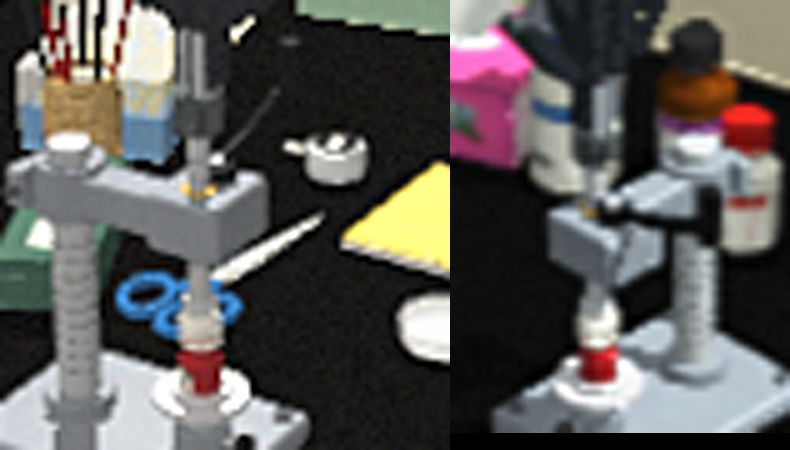

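Request:
send_rows --plan '[[[0,0,0.0001],[0,0,0],-1],[[0,0,0.0002],[0,0,0],-1],[[0,0,0.0003],[0,0,0],-1],[[0,0,0.0004],[0,0,0],-1],[[0,0,0.0004],[0,0,0],-1]]'

```text
clock: 21.23
eef_pos: [556.5, -17.1, 219.9]
tcp_rot: [3.14, 0.005, -0.234]
contact_force: [0.1, -0.3, 2.5]
opening: -0.0
```

Request:
send_rows --plan '[[[0,0,0.0001],[0,0,0],-1],[[0,0,0.0002],[0,0,0],-1],[[0,0,0.0003],[0,0,0],-1],[[0,0,0.0004],[0,0,0],-1],[[0,0,0.0004],[0,0,0],-1]]'

```text
clock: 21.65
eef_pos: [556.5, -17.1, 219.4]
tcp_rot: [3.14, 0.005, -0.234]
contact_force: [0.5, -0.8, 2.7]
opening: 0.001
```

Request:
send_rows --plan '[[[0,0,0.0001],[0,0,0],-1],[[0,0,0.0002],[0,0,0],-1],[[0,0,0.0003],[0,0,0],-1],[[0,0,0.0004],[0,0,0],-1],[[0,0,0.0004],[0,0,0],-1]]'

```text
clock: 22.07
eef_pos: [556.5, -17.1, 219.0]
tcp_rot: [3.14, 0.005, -0.234]
contact_force: [0.4, 0.4, 2.8]
opening: -0.001
```

Request:
send_rows --plan '[[[0,0,0.0001],[0,0,0],-1],[[0,0,0.0002],[0,0,0],-1],[[0,0,0.0003],[0,0,0],-1],[[0,0,0.0004],[0,0,0],-1],[[0,0,0.0004],[0,0,0],-1]]'

```text
clock: 22.48
eef_pos: [556.5, -17.1, 218.6]
tcp_rot: [3.14, 0.005, -0.234]
contact_force: [-0.5, -1.0, 2.3]
opening: 0.002
```

Request:
send_rows --plan '[[[0,0,0.0001],[0,0,0],-1],[[0,0,0.0002],[0,0,0],-1],[[0,0,0.0003],[0,0,0],-1],[[0,0,0.0004],[0,0,0],-1],[[0,0,0.0004],[0,0,0],-1]]'

```text
clock: 22.9
eef_pos: [556.5, -17.1, 218.2]
tcp_rot: [3.14, 0.005, -0.234]
contact_force: [-0.2, -0.5, 2.6]
opening: -0.0
```

Request:
send_rows --plan '[[[0,0,0.0001],[0,0,0],-1],[[0,0,0.0002],[0,0,0],-1],[[0,0,0.0003],[0,0,0],-1],[[0,0,0.0004],[0,0,0],-1],[[0,0,0.0004],[0,0,0],-1]]'

```text
clock: 23.32
eef_pos: [556.5, -17.1, 217.7]
tcp_rot: [3.14, 0.005, -0.234]
contact_force: [0.0, 0.4, 2.3]
opening: 0.002
```

```bash
python3 g.py 7
```

```text
t 23.42 tcp [556.5 -17.1 217.7] rot [ 3.14   0.005 -0.234] F [0.06 0.3  1.96] op 0.002
```

View pics/g7.png

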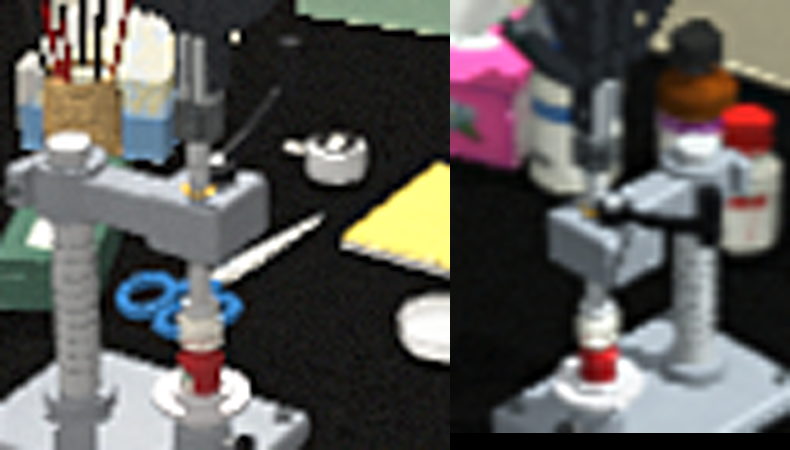

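Request:
send_rows --plan '[[[0,0,0.0001],[0,0,0],-1],[[0,0,0.0002],[0,0,0],-1],[[0,0,0.0003],[0,0,0],-1],[[0,0,0.0004],[0,0,0],-1],[[0,0,0.0004],[0,0,0],-1]]'

```text
clock: 23.83
eef_pos: [556.5, -17.1, 217.3]
tcp_rot: [3.14, 0.005, -0.234]
contact_force: [-0.4, -0.2, 2.0]
opening: -0.001
```

Request:
send_rows --plan '[[[0,0,0.0001],[0,0,0],-1],[[0,0,0.0002],[0,0,0],-1],[[0,0,0.0003],[0,0,0],-1],[[0,0,0.0004],[0,0,0],-1],[[0,0,0.0004],[0,0,0],-1]]'

```text
clock: 24.25
eef_pos: [556.5, -17.1, 216.9]
tcp_rot: [3.14, 0.005, -0.234]
contact_force: [-0.1, -0.3, 2.5]
opening: 0.002
```

Request:
send_rows --plan '[[[0,0,0.0001],[0,0,0],-1],[[0,0,0.0002],[0,0,0],-1],[[0,0,0.0003],[0,0,0],-1],[[0,0,0.0004],[0,0,0],-1],[[0,0,0.0004],[0,0,0],-1]]'

```text
clock: 24.67
eef_pos: [556.5, -17.1, 216.5]
tcp_rot: [3.14, 0.005, -0.234]
contact_force: [0.2, -1.1, 1.5]
opening: 0.002
```

Request:
send_rows --plan '[[[0,0,0.0001],[0,0,0],-1],[[0,0,0.0002],[0,0,0],-1],[[0,0,0.0003],[0,0,0],-1],[[0,0,0.0004],[0,0,0],-1],[[0,0,0.0004],[0,0,0],-1]]'

```text
clock: 25.08
eef_pos: [556.5, -17.0, 216.1]
tcp_rot: [3.14, 0.005, -0.234]
contact_force: [0.0, -0.4, 1.2]
opening: -0.001
```

Request:
send_rows --plan '[[[0,0,0.0001],[0,0,0],-1],[[0,0,0.0002],[0,0,0],-1],[[0,0,0.0003],[0,0,0],-1],[[0,0,0.0004],[0,0,0],-1],[[0,0,0.0004],[0,0,0],-1]]'

```text
clock: 25.5
eef_pos: [556.6, -17.1, 216.0]
tcp_rot: [3.14, 0.005, -0.234]
contact_force: [-1.7, -0.2, 5.4]
opening: -0.001
```

Run:
```python
from h import *
S=cam("scene");D=cam("side")
for l in ("stop_head","stop_rod","vial"):
  for n in("scene","side"):
    for o in viewer.cut_out(l,n)[:1]: print(l,n,o['p'],np.round(o['extent'],1))
c=np.array([557.,-16,0])
for n,p in(("side",D),("scene",S)):
  for z in (95,100,104,108,112,125): print(n,z,proj(p,c+[0,0,z]).round(1).tolist())
im=viewer.grab_frame("side")[185:235,220:270,::-1]
a=cv2.resize(im,(400,400),interpolation=cv2.INTER_NEAREST)
im=viewer.grab_frame("scene")[175:215,230:270,::-1]
b=cv2.resize(im,(400,400),interpolation=cv2.INTER_NEAREST)
cv2.imwrite("pics/n1.png",np.hstack([a,b]))
```

```text
stop_head side 0.68 [200.7 156.2  68.8 101.3]
stop_rod side 0.44 [239.6 170.7   7.2  42.9]
vial side 0.53 [239.8 211.4  11.   20.4]
side 95 [[245.2, 215.9]]
side 100 [[245.2, 214.3]]
side 104 [[245.2, 213.0]]
side 108 [[245.2, 211.7]]
side 112 [[245.1, 210.5]]
side 125 [[245.1, 206.3]]
scene 95 [[248.6, 197.6]]
scene 100 [[248.6, 196.5]]
scene 104 [[248.6, 195.7]]
scene 108 [[248.6, 194.8]]
scene 112 [[248.6, 193.9]]
scene 125 [[248.5, 191.0]]
```

View pics/n1.png

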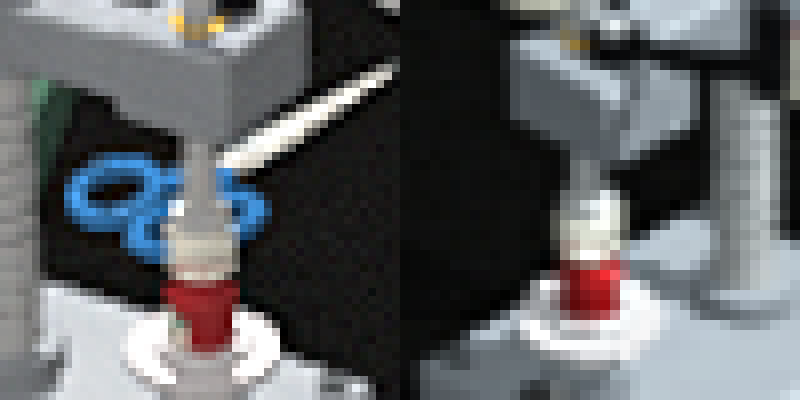

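The move stalled (0.1 mm of 0.4 mm) and Fz jumped to 5.4 N, so about 3 N is on the cap: the foot is touching. I'll back straight off upward.

Request:
send_rows --plan '[[[0,0,-0.002],[0,0,0],-1],[[0,0,-0.01],[0,0,0],-1],[[0,0,-0.03],[0,0,0],-1],[[0,0,-0.06],[0,0,0],-1],[[0,0,-0.085],[0,0,0],-1]]'

```text
clock: 26.32
eef_pos: [556.7, -17.1, 302.4]
tcp_rot: [3.14, 0.006, -0.234]
contact_force: [1.0, -0.2, 0.0]
opening: -0.001
```

Run:
```python
from h import *
print(arc([0.0],r=78,z=300))
rows(arc([0.0],r=78,z=300))
```

```text
[((np.float64(535.1899955896316), np.float64(-108.49229039328375), 300), -0.2330000000000001)]
t 26.32 tcp [556.7 -17.1 302.4] rot [ 3.14   0.006 -0.234] F [ 1.01 -0.25  0.03] op -0.001
[0.0003, 0.0939, 0.0026] [0.002, 0.006, -0.001]
```

Request:
send_rows --plan '[[[0,0.025,0],[0,0,0],-0.4],[[0,0.055,0],[0,0.003,0],-0.2],[[0,0.08,0],[0,0.006,0],-0.2],[[0,0.0935,0],[0.001,0.006,0],-0.2],[[0,0.0935,0],[0.001,0.006,0],-0.2]]'

```text
clock: 26.73
eef_pos: [534.3, -110.2, 303.0]
tcp_rot: [3.14, -0.0, -0.236]
contact_force: [-0.5, -0.6, 0.6]
opening: 0.399
```

```bash
python3 v.py 8
python3 - <<'E'
from h import *
rows(arc([0.0],r=78,z=194))
E
```

```text
(np.float64(0.004243421513695722), np.float64(77.69510970758098))
t 26.83 tcp [ 534.9 -108.1  302.8] rot [ 3.141 -0.    -0.235] F [-0.2  -0.51 -0.64] op 0.397
t 26.83 tcp [ 534.9 -108.1  302.8] rot [ 3.141 -0.    -0.235] F [-0.2  -0.51 -0.64] op 0.397
[0.0003, 0.0003, 0.1088] [0.0, -0.0, -0.002]
```

View pics/v8.png

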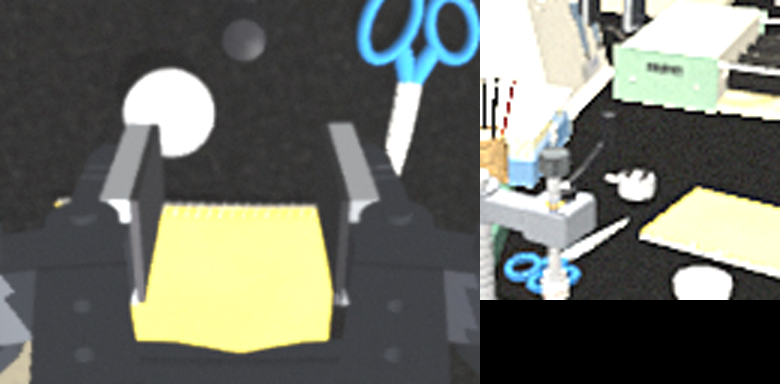

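The knob is centred between the jaws and the rod head has stayed down. I'll descend and grip.

Request:
send_rows --plan '[[[0,0,0.03],[0,0,0],-0.2],[[0,0,0.06],[0,0,0],-0.2],[[0,0,0.085],[0,0,0],-0.2],[[0,0,0.1],[0,0,0],-0.2],[[0,0,0.108],[0,0,0],-0.2]]'

```text
clock: 27.25
eef_pos: [533.9, -106.8, 192.5]
tcp_rot: [3.141, 0.004, -0.234]
contact_force: [-0.6, 0.0, -0.5]
opening: 0.399
```

Request:
send_rows --plan '[[[0,0,0],[0,0,0],-0.5],[[0,0,0],[0,0,0],-0.8],[[0,0,0],[0,0,0],-0.8],[[0,0,0],[0,0,0],-0.8],[[0,0,0],[0,0,0],-0.8]]' --squeeze 35

```text
clock: 27.67
eef_pos: [533.9, -105.8, 192.4]
tcp_rot: [-3.14, 0.004, -0.234]
contact_force: [2.6, 5.3, -14.0]
opening: 0.171
```

Run:
```python
from h import *
print(theta());rows(arc([.1,.2,.3,.4,.5],r=78,z=194.5))
```

```text
(np.float64(0.024475902429778262), np.float64(75.6709018320467))
t 27.67 tcp [ 533.9 -105.8  192.4] rot [-3.14   0.004 -0.234] F [  2.65   5.31 -14.03] op 0.171
[-0.0059, 0.002, -0.0021] [-0.001, 0.004, 0.099]
[-0.0137, 0.0008, -0.002] [-0.001, 0.004, 0.199]
[-0.0212, -0.0011, -0.002] [-0.001, 0.004, 0.299]
[-0.0285, -0.0038, -0.002] [-0.001, 0.004, 0.399]
[-0.0356, -0.0072, -0.0019] [-0.0, 0.004, 0.499]
```

Request:
send_rows --plan '[[[-0.0059,0.001,0],[0,0.002,0.099],-0.8],[[-0.0137,0.0004,0.0003],[0,0.004,0.199],-0.8],[[-0.0212,-0.0011,0.0005],[0,0.004,0.299],-0.8],[[-0.0285,-0.0038,0.0005],[0,0.004,0.399],-0.8],[[-0.0356,-0.0072,0.0005],[0,0.004,0.499],-0.8]]'

```text
clock: 28.08
eef_pos: [502.1, -88.1, 192.4]
tcp_rot: [-3.136, 0.0, -0.739]
contact_force: [11.6, 14.9, -17.3]
opening: 0.172
```

Run:
```python
from h import *
print(theta());rows(arc([.6,.7,.8,.9,1.0],r=78,z=192))
```

```text
(np.float64(0.5106851444119394), np.float64(75.42394282671827))
t 28.08 tcp [502.1 -88.1 192.4] rot [-3.136  0.    -0.739] F [ 11.65  14.89 -17.3 ] op 0.172
[-0.007, 0.0022, 0.0003] [-0.005, 0.001, 0.094]
[-0.0147, 0.0011, 0.0004] [-0.005, 0.001, 0.194]
[-0.0222, -0.0008, 0.0004] [-0.005, 0.001, 0.294]
[-0.0296, -0.0034, 0.0004] [-0.005, 0.001, 0.394]
[-0.0366, -0.0068, 0.0004] [-0.005, 0.002, 0.494]
```

The tool gripped about 2.5 mm inside the knob's centre, so commanding r=78 pulls on the lever. I'll follow r≈75.4 and ease down slightly instead.

Run:
```python
from h import *
rows(arc([.6,.7,.8,.9,1.0],r=75.2,z=191.7))
```

```text
t 28.08 tcp [502.1 -88.1 192.4] rot [-3.136  0.    -0.739] F [ 11.65  14.89 -17.3 ] op 0.172
[-0.0067, -0.0006, 0.0007] [-0.005, 0.001, 0.094]
[-0.0141, -0.0016, 0.0007] [-0.005, 0.001, 0.194]
[-0.0214, -0.0034, 0.0007] [-0.005, 0.001, 0.294]
[-0.0285, -0.006, 0.0007] [-0.005, 0.001, 0.394]
[-0.0353, -0.0092, 0.0007] [-0.005, 0.002, 0.494]
```

Request:
send_rows --plan '[[[-0.0067,-0.0006,0.0007],[-0.005,0.001,0.094],-0.8],[[-0.0141,-0.0016,0.0007],[-0.005,0.001,0.194],-0.8],[[-0.0214,-0.0034,0.0007],[-0.005,0.001,0.294],-0.8],[[-0.0285,-0.006,0.0007],[-0.005,0.001,0.394],-0.8],[[-0.0353,-0.0092,0.0007],[-0.005,0.002,0.494],-0.8]]'

```text
clock: 28.5
eef_pos: [481.9, -57.8, 192.3]
tcp_rot: [-3.142, -0.001, -1.238]
contact_force: [1.3, -0.9, -8.6]
opening: 0.176
```

Run:
```python
from h import *
t=theta();print(t);rows(arc([1.1,1.2,1.3,1.4,1.44],r=75.2,z=191.7))
```

```text
(np.float64(0.9987903258133013), np.float64(75.62972785830524))
t 28.5 tcp [481.9 -57.8 192.3] rot [-3.142e+00 -1.000e-03 -1.238e+00] F [ 1.28 -0.87 -8.58] op 0.176
[-0.0076, -0.0008, 0.0006] [-0.0, -0.001, 0.095]
[-0.015, -0.0019, 0.0006] [-0.0, -0.001, 0.195]
[-0.0223, -0.0037, 0.0006] [-0.0, -0.001, 0.295]
[-0.0294, -0.0062, 0.0006] [-0.0, -0.001, 0.395]
[-0.0322, -0.0074, 0.0006] [-0.0, -0.001, 0.435]
```

Request:
send_rows --plan '[[[-0.0076,-0.0006,0.0006],[0,-0.001,0.095],-0.8],[[-0.015,-0.0017,0.0006],[0,-0.001,0.195],-0.8],[[-0.0223,-0.0035,0.0006],[0,-0.001,0.295],-0.8],[[-0.0294,-0.006,0.0006],[0,-0.001,0.395],-0.8],[[-0.0294,-0.006,0.0006],[0,-0.001,0.395],-0.8]]'

```text
clock: 28.92
eef_pos: [477.6, -27.2, 192.3]
tcp_rot: [-3.141, -0.0, -1.637]
contact_force: [-1.4, 2.1, -4.9]
opening: 0.168
```

Run:
```python
from h import *
t=theta();print(t);rows(arc([1.42,1.44,1.46,1.48,1.5],r=75.4,z=191.8))
```

```text
(np.float64(1.409145265464705), np.float64(75.774256623557))
t 28.92 tcp [477.6 -27.2 192.3] rot [-3.141 -0.    -1.637] F [-1.36  2.09 -4.89] op 0.168
[-0.0008, -0.0004, 0.0005] [-0.0, -0.0, 0.016]
[-0.0023, -0.0004, 0.0005] [-0.0, -0.0, 0.036]
[-0.0038, -0.0005, 0.0005] [-0.0, -0.0, 0.056]
[-0.0053, -0.0006, 0.0005] [-0.0, -0.0, 0.076]
[-0.0068, -0.0007, 0.0005] [-0.0, -0.0, 0.096]
```

Request:
send_rows --plan '[[[-0.0008,0,0.0003],[0,0,0.016],-0.8],[[-0.0023,0,0.0003],[0,0,0.036],-0.8],[[-0.0038,-0.0001,0.0003],[0,0,0.05],-0.8],[[-0.0045,-0.0001,0.0003],[0,0,0.05],-0.8],[[-0.0045,-0.0001,0.0003],[0,0,0.05],-0.8]]'

```text
clock: 29.33
eef_pos: [477.8, -23.3, 192.2]
tcp_rot: [3.142, -0.001, -1.686]
contact_force: [-2.9, -3.7, -2.2]
opening: 0.168
```

```bash
python3 - <<'E'
from h import *
print(theta());rows([])
E
python3 v.py 9
```

```text
(np.float64(1.4605593214689363), np.float64(75.94732308190811))
t 29.33 tcp [477.8 -23.3 192.2] rot [ 3.142e+00 -1.000e-03 -1.686e+00] F [-2.9  -3.73 -2.22] op 0.168
(np.float64(1.4607426290560381), np.float64(75.93670954406349))
t 29.43 tcp [477.8 -23.3 192.2] rot [ 3.142e+00 -1.000e-03 -1.686e+00] F [-3.8  -3.83 -1.33] op 0.172
```

View pics/v9.png

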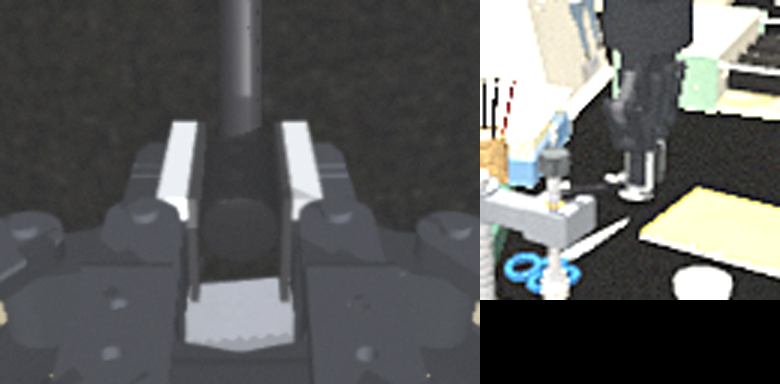

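Request:
send_rows --plan '[[[-0.001,0,0],[0,0,0.01],-0.8],[[-0.002,0,0],[0,0,0.02],-0.8],[[-0.0025,0,0],[0,0,0.02],-0.8],[[-0.0025,0,0],[0,0,0.02],-0.8],[[-0.0025,0,0],[0,0,0.02],-0.8]]'

```text
clock: 29.85
eef_pos: [477.9, -22.9, 192.3]
tcp_rot: [3.142, -0.004, -1.704]
contact_force: [-3.0, -12.3, -2.7]
opening: 0.173
```

Request:
send_rows --plan '[[[-0.002,0,0],[0,0,0],-0.8],[[-0.004,0,0],[0,0,0],-0.8],[[-0.005,0,0],[0,0,0],-0.8],[[-0.005,0,0],[0,0,0],-0.8],[[-0.005,0,0],[0,0,0],-0.8]]'

```text
clock: 30.27
eef_pos: [478.0, -22.2, 192.2]
tcp_rot: [3.141, -0.012, -1.702]
contact_force: [-4.7, -27.0, -3.2]
opening: 0.174
```

That is the end stop: 27 N with hardly any further motion. I'll relax, release and retreat.

Request:
send_rows --plan '[[[0.0005,0,0],[0,0,0],-0.8],[[0.0005,0,0],[0,0,0],-0.5],[[0.0005,0,0],[0,0,0],-0.2],[[0.0005,0,0],[0,0,0],-0.2],[[0.0005,0,0],[0,0,0],-0.2]]'

```text
clock: 30.68
eef_pos: [478.6, -22.4, 192.7]
tcp_rot: [-3.14, -0.012, -1.702]
contact_force: [0.7, 0.0, 0.3]
opening: 0.399
```

Request:
send_rows --plan '[[[0,0,-0.02],[0,0,0],-0.2],[[0,0,-0.05],[0,0,0],-0.2],[[0,0,-0.08],[0,0,0],-0.2],[[0,0,-0.11],[0,0,0],-0.2],[[0,0,-0.12],[0,0,0],-0.2]]'

```text
clock: 31.1
eef_pos: [480.7, -20.6, 317.4]
tcp_rot: [-3.134, -0.011, -1.701]
contact_force: [0.7, -0.3, 0.5]
opening: 0.403
```

```bash
python3 look.py 10 stop_head lever_knob; python3 g.py 10
```

```text
t 31.15 tcp [481.  -20.7 317.4] rot [-3.133 -0.011 -1.701] F [0.62 0.7  0.81] op 0.395
[548.5 -27.8 476.1]
stop_head 0.9 [225.5  90.1  28.1  29.7] [239.8 104.1]
lever_knob 0.97 [252.7  95.4  20.9 115.3] [261.8 152.7]
t 31.35 tcp [477.9 -20.8 311.2] rot [ 3.141 -0.012 -1.701] F [-0.84  0.15 -0.17] op 0.398
```

View pics/w10.png

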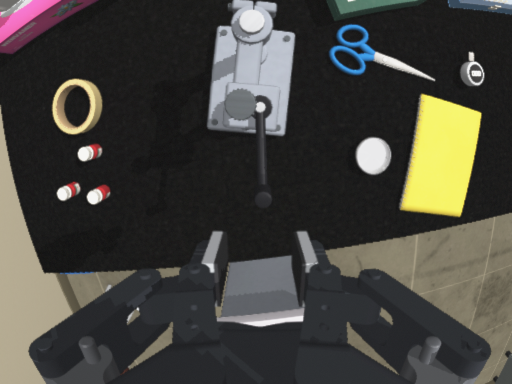

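View pics/g10.png

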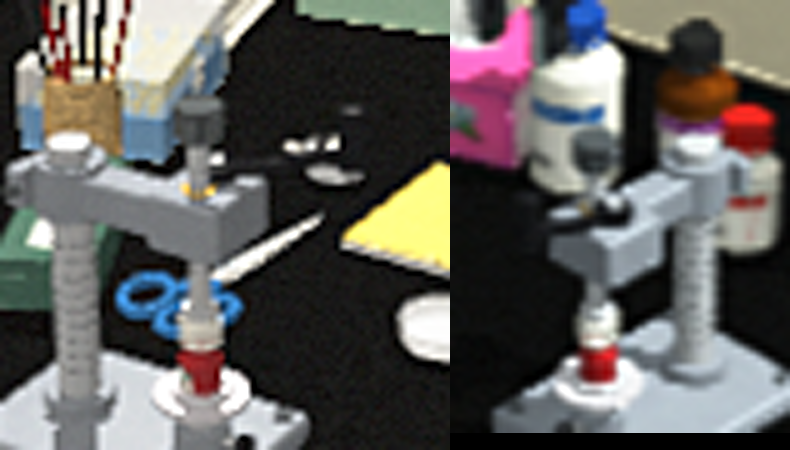

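Run:
```python
from h import *
import pickle
p=pickle.load(open('pics/w10.pkl','rb'))
k=atz(ray(p,(263,199.5),True),236);h=atz(ray(p,(260.5,106),True),192);print(k,h)
for c in (AX,h[:2]):
    d=k[:2]-c;a=np.arctan2(d[1],d[0]);a-=2*np.pi*(a>0);print(YAW0-np.pi/2-a,np.hypot(*d))
print(atz(ray(p,(240,103.5),True),225), proj(p,[[AX[0]+78*np.cos(YAW0-np.pi/2-t),AX[1]+78*np.sin(YAW0-np.pi/2-t),236] for t in (1.3,1.4,1.45)],True))
```

```text
[476.17757757 -24.12319958 236.        ] [554.26863938 -32.86768623 192.        ]
1.4474114492359904 77.48748093567774
1.4493098559084157 78.57913196635046
[558.01872213 -15.64110355 225.        ] [[276.55617874 198.79897748]
 [267.3865815  199.87856027]
 [262.77145523 200.08673009]]
```

The lever measures 1.447 of 1.45 and the foot sits on the cap. The vial stands in its rim and the robot is clear.

```bash
python3 -c "
from rig import job; print(job.sign_off())"
```

```text
the job is handed in; nothing more can be done
None
```

I set the stop to the vial and handed the job in at about 31 s of the 64 s allowed; no verdict was reported. I swung the clamp lever open, pushed the stop rod down until its foot met the cap, then swung the lever back to its end stop and withdrew.

**Checks that held**
- **Contact with the cap:** the rod slid at about 2–3 N. It then stalled as the reading rose to 5.4 N, so roughly 3 N was on the cap against the 12 N limit.
- **Lever:** the last wrist picture puts it at about 1.447 rad of 1.45. I pushed it against the stop until the force reached 27 N with almost no further movement.
- **Scene:** in the last pictures the foot sits on the cap and the vial stands in its rim. The gripper is well clear. The batch vials and petri dish look undisturbed; I did not check the tally counter separately.

**What disagreed**
- **Fingertips:** they appeared well short of the stated 22 mm ahead of the TCP, so my first grasp closed above the knob on nothing. I went about 30 mm lower and it held.
- **Second knob grasp:** it sat about 2.5 mm off-centre and pulled on the lever with up to about 26 N, until I corrected the path partway through the closing swing.
- **Contact after locking:** I did not press on the rod again. That it still touches the cap rests on the pictures, which resolve only about 2–3 mm, and on the rod staying where it was left.

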